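Pick up an order of letter packs and turn the sign to ready

ROBOT

A 6-joint arm with a two-finger parallel gripper is mounted at the origin on the work surface. World frame = base frame: x ahead of the robot, y to its left, z up, the work surface at z = 0. Lengths are in m, angles in rad, forces in N, time in s.
With the tool pointing down it reaches from about 0.425 to 0.95 m from the base axis. Payload 3.5 kg.
Tool frame: the origin (TCP) lies midway between the tips of the shut fingers; the grasp point (between the pads) lies 19 mm behind it; z points along the fingers, x is the direction in which the jaws open and shut, and the axes are right-handed (so a half turn about z gives the same grasp; the last joint's range is limited). The gripper opens to 85 mm and grips with 20 to 120 N. Pads are 22 mm wide; open, the fingers measure 114 mm over their backs; the gripper's body (76 mm by 85 mm) begins 54 mm behind the grasp point. The pads swing forward as they close: fully open they stand 13 mm farther back than shut.
Start: joints at [-1.386, 0.286, 1.577, -0, 1.279, -0.15], TCP at [0.222, -0.637, 0.21] pointing down, gripper open.
Joint ranges: [-2.77, 2.77], [-0.9, 2.22], [0.21, 2.48], [-1.53, 4.67], [0.24, 2.81], [-2.84, 2.84]. Speed limits (rad/s): [2.79, 2.79, 3.14, 3.14, 3.14, 3.14].

INTERFACE

Orientations are given as a unit quaternion [x, y, z, w].
In Python, from plant import readout, optics, ctrl gives the robot as it stands. The module is installed in compiled form; this text tells all that it offers.
- The arm moves only by the shell command python3 -m crank 'ROWS' [OPENING] [FORCE]. ROWS is text: rows parted by semicolons, each of 6 numbers parted by spaces: the shift along the tool's x, y, z in mm, then the turn, a rotation vector about the tool's x, y, z in rad. In form: dx dy dz ax ay az; .... A call has 1 to 5 rows; each row shifts and turns the commanded pose from where the row before left it, along the tool's axes as they then stand; what a row does not reach is not made up. A row lasts 1/8 s, in which the tool goes at most 62.5 mm and 10.7 degrees, less where a joint would pass 70% of its speed; a pose out of reach is approached as far as the arm can. A call is refused whole if a number of a shift passes 62.5 or a number of a turn 0.188, either way. A call with a gripper value outside its range is refused whole. OPENING is the opening, from -1 (shut) to 1 (fully open), set as the call begins (- or left out, the last holds). The fingers move at their own pace and stop on an object; FORCE is the grip in N (left out, the last holds). Time passes only in rows, so rows that do not move let the fingers close. It gives the time, the measured TCP pose, the force and the opening at its end, in the units of the state.
- readout.get_state(): the state, without advancing time (a new reading comes with each control period).
- optics.read_camera(name): name is "side" or "top"; returns the picture (384x512x3 uint8, red, green, blue); there is no depth.
- optics.calibration(name): a dict with "mtx" (3x3 intrinsics, pixels), "rvec" (rotation vector, rad) and "tvec" (3), from world to camera coordinates, as OpenCV has them. Camera axes: x right, y down, z forward; pixel columns grow to the right and rows downward; lengths in m; the calibration is good to about 2 mm. A picture is of the moment at which its call begins. calibration takes no time and is no camera call.
- ctrl.sign_off(): hands the job in, once; it reports no verdict.
Trained networks look in the newest picture that a camera, given by its name, has taken for a name from the list of things; names that differ only in an ending like _2 or _b are one class to them, and where a whole thing is asked for, a point or a joint stands for the part that bears it (a point fixed in the world has none). Each returns a list of dicts, best first, with "p" (0 to 1); they miss things now and then, are a little off and sometimes report something else, mostly with a low value. They report only what shows in the picture. A call takes as long as a camera call.
- optics.recognise(camera, thing): "xy" ([column, row] as shares, 0 to 1, of the picture: columns of its width, rows of its height, amid what is visible of it).
The state is a dict: "time": time; "qpos": joint angles; "dq": joint speeds; "joint_efforts": joint torques, N m; "eef_pos": TCP position; "tcp_rot": TCP orientation; "contact_force": force on the tool from outside, world axes, zero at the start; "wrist_torque": the same for the moment, N m; "opening": opening from 0.0 (shut) to 1.0 (fully open).
Only numpy, scipy, OpenCV 4.12 (cv2) and the standard library are available. Lean on these libraries where they do the work, as an engineer would, in place of code of your own. Each camera call takes 0.05 s, during which the arm holds its last target.

TASK

With the pull hook, draw the grey tote forward by its handle until its front wall reaches the yellow tape line, put every letter pack on the bench into the tote and lay the hook back on its rubber mat. Only once all the packs are in the tote, spin the swivel sign half a turn, right round to its stop, so that the ring instead of the bar looks to the far side of the bench. Leave the other things on the bench where they are.

Things in the scene. Friction and masses are not known exactly. Their poses are not given: they have to be found in the camera images.
- tote: grey open tote, 160 deep (x) x 320 wide (y) x 75 mm tall, 5 mm walls, 0.6 kg, loose, far back. Origin: foot of the front wall, middle of its outer face; inside from x = 5 to 155 mm. Its front (-x side, facing the robot) has a steel pull handle: upright bar 8 mm thick, 35 mm before the wall, joined to it by level arms 12 and 66 mm above the bench, so a hook passes sideways behind it. Sliding drag 2 to 6 N
- tote_bar (a point): the middle of the upright bar of the tote's pull handle, 39 mm above the bench
- tape_line: a strip of yellow tape stuck across the bench (no thickness to speak of), 30 mm wide in its x, 460 mm long in its y. Origin: its centre; the tote must be drawn towards the robot to here
- pull_hook: pull hook, loose, 0.11 kg, lying flat. Wooden handle 130 mm long (x from -65 to +65), 26 wide, 30 tall; from its +x end a 10 mm rod runs on, 15 mm above the underside, to x = +150 mm and there turns square to +y for 50 mm (the prong). Origin: centre of the handle's underside, z up. Balances near x = +25 mm: grip it there, across the handle
- mat: the black rubber tool mat, fixed, 260 mm (its x) by 120 mm (its y), 3 mm thick: the place of the pull hook, which lies along the mat's x. Origin: centre of its underside
- stand: the foot of the swivel sign, screwed to the bench: a dark disc 90 mm across with a thin post. Origin: centre of its underside; its +x looks roughly to the far side of the bench, where the customers stand
- sign (a joint): angle of the swivel sign on its post (rad), anticlockwise seen from above, with stops at 0 and at pi. At 0 the face with the black bar looks along the stand's +x; at pi the face with the black ring does. It turns stiffly (about 0.04 Nm) and stays where it is left
- sign_top (a point): the middle of the top edge of the sign board, on the pivot axis, 143 mm above the bench. The board is white, 120 mm wide (this point's y), 85 mm tall, 10 mm thick (this point's x); its lower edge is 58 mm above the bench. The black ring is on its -x face, the black bar on its +x face
- pack1: a letter pack: small brown carton with a paper label, 100 mm long (its x), 35 mm wide (its y), 60 mm tall (its z), about 0.14 kg. Origin: its middle. There are two to four alike; None if it is absent
- pack2: a letter pack: small brown carton with a paper label, 100 mm long (its x), 35 mm wide (its y), 60 mm tall (its z), about 0.14 kg. Origin: its middle. There are two to four alike; None if it is absent
- pack3: a letter pack: small brown carton with a paper label, 100 mm long (its x), 35 mm wide (its y), 60 mm tall (its z), about 0.14 kg. Origin: its middle. There are two to four alike; None if it is absent
- pack4: a letter pack: small brown carton with a paper label, 100 mm long (its x), 35 mm wide (its y), 60 mm tall (its z), about 0.14 kg. Origin: its middle. There are two to four alike; None if it is absent
- tape_roll: bystander, to be left alone: a cardboard-brown roll of packing tape standing flat, 100 mm across and 50 mm tall
- spray_bottle: bystander, to be left alone: a white bottle 64 mm across and 170 mm tall
- mug: bystander, to be left alone: a white mug 84 mm across and 95 mm tall, handle on its +y side
- pin_jar: bystander, to be left alone: a glass jar with a steel lid, 64 mm across and 75 mm tall
- tape_dispenser: bystander, to be left alone: a black desk tape dispenser, 170 x 70 mm, about 100 mm tall

How it is judged:
On the way, in this order (a step that is already met when the one before it is completed fails the run):
1. the pull hook has drawn the tote forward until its front wall reaches the tape (x of tote in the frame of tape_line below 0.018 m and contact force between pull_hook and tote above 0.2 N), for 0.02 s.
2. every letter pack is in the tote (x of pack1 in the frame of tote between 0.005 and 0.155 m and y of pack1 in the frame of tote between -0.155 and 0.155 m and z of pack1 in the frame of tote between 0.005 and 0.062 m and linear speed of each of pack1, pack2, pack3, pack4 below 0.05 m/s and x of pack2 in the frame of tote between 0.005 and 0.155 m and y of pack2 in the frame of tote between -0.155 and 0.155 m and z of pack2 in the frame of tote between 0.005 and 0.062 m and x of pack3 in the frame of tote between 0.005 and 0.155 m and y of pack3 in the frame of tote between -0.155 and 0.155 m and z of pack3 in the frame of tote between 0.005 and 0.062 m and x of pack4 in the frame of tote between 0.005 and 0.155 m and y of pack4 in the frame of tote between -0.155 and 0.155 m and z of pack4 in the frame of tote between 0.005 and 0.062 m), for 0.2 s.
3. the sign has been spun round to show the ring to the far side (value of joint sign above 2.97 rad), for 0.2 s.
At the end, for the whole second after the job is handed in: The tote is flat, its front wall at most 22 mm beyond and 90 mm nearer than the tape's middle; every pack at rest inside it; the sign within 0.17 rad of its stop, ring to the far side; the hook at rest, its handle's middle over the mat (all of step 2 and x of tote in the frame of tape_line between -0.09 and 0.022 m and angle between tote's own z axis and vertical below 0.1 rad and value of joint sign above 2.97 rad and x of pull_hook in the frame of mat between -0.12 and 0.12 m and y of pull_hook in the frame of mat between -0.065 and 0.065 m and z of pull_hook in the frame of mat below 0.03 m and linear speed of each of pull_hook, tote below 0.05 m/s); the robot touches nothing.
It fails at once if a bystander is shoved more than 40 mm from its place (distance of any of tape_roll, spray_bottle, mug, pin_jar, tape_dispenser from where it was at the start of the episode above 0.04 m).
It fails at once if the tote is tipped up (angle between tote's own z axis and vertical above 0.5 rad).
Of pack1, pack2, pack3, pack4 only 2 to 4 are there at a start; the rules pass over those that are not, and their reading is None.
At some moment in a run one of pack1, pack2, pack3, pack4, pull_hook may be knocked a few centimetres aside while the robot is not near it.
Once in a run the grip may slacken for a moment while it holds something.
It also fails if it takes over 208 s, if anything falls off the work surface, if the arm or the gripper's body presses on something with over 40 N, if the wrist force passes 120 N, or if a joint passes its speed limit or range.

## Working session

There is one attempt and no reset: what is moved stays moved. The work goes in short steps, Python scripts to look and compute and a shell command to move; the robot and the scene stay as the last step left them, time stands still between calls to the robot, and variables do not carry over. Pictures are saved under pics/ and viewed, and the job is handed in when it is done.

```bash
mkdir -p pics; ls; python3 - <<'E'
from plant import readout, optics, ctrl
import cv2
print(readout.get_state())
for n in ("side","top"):
    im=optics.read_camera(n); cv2.imwrite(f"pics/{n}0.png",cv2.resize(im[:,:,::-1],(800,600),interpolation=cv2.INTER_CUBIC))
    print(optics.calibration(n))
E
```

```text
pics
{'time': 0.0, 'qpos': array([-1.38601284e+00,  2.87206844e-01,  1.57819533e+00,  3.50297686e-05,
        1.27857473e+00, -1.50012563e-01]), 'dq': array([-0.00012788,  0.0009319 ,  0.00131989,  0.00163014,  0.00196968,
       -0.00028845]), 'joint_efforts': array([ 7.15149071e-06, -4.05982876e+01, -2.92628074e+01, -1.43885995e-04,
        5.71145807e-03, -6.41840884e-06]), 'eef_pos': array([ 0.22168641, -0.63680948,  0.20900985]), 'tcp_rot': array([ 0.8150353 , -0.57941007, -0.00084584, -0.00084024]), 'contact_force': array([-0.19329955,  0.313249  ,  0.1855755 ]), 'wrist_torque': array([-0.01859322,  0.00271728,  0.0819665 ]), 'opening': 0.9987519919914474}
{'mtx': array([[350.97612354,   0.        , 256.7335358 ],
       [  0.        , 350.97612354, 190.96939646],
       [  0.        ,   0.        ,   1.        ]]), 'rvec': array([ 0.79379032, -2.47950411,  1.20602003]), 'tvec': array([0.4775196 , 0.31195212, 1.17586277])}
{'mtx': array([[350.63843872,   0.        , 251.45850897],
       [  0.        , 350.63843872, 190.19686239],
       [  0.        ,   0.        ,   1.        ]]), 'rvec': array([ 2.15833417, -2.14744261,  0.10934595]), 'tvec': array([0.01203934, 0.59947552, 1.31283666])}
```

View pics/side0.png

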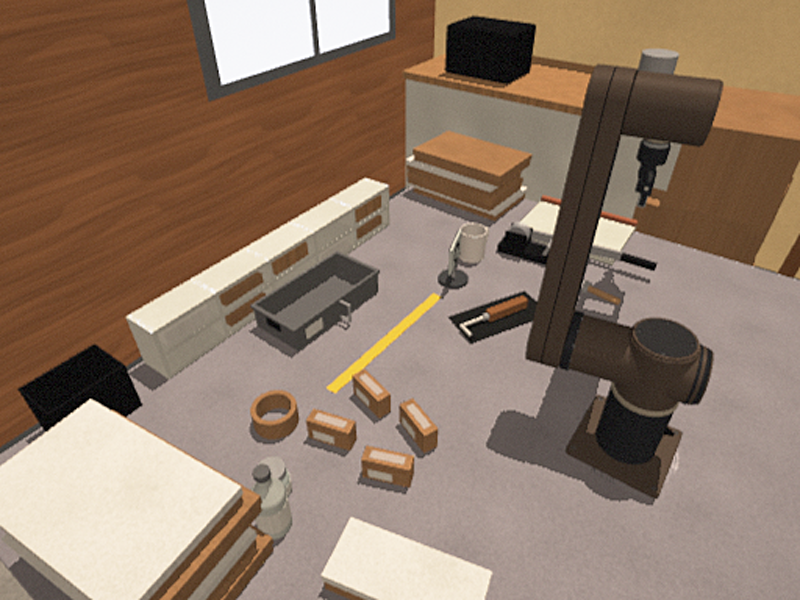

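View pics/top0.png

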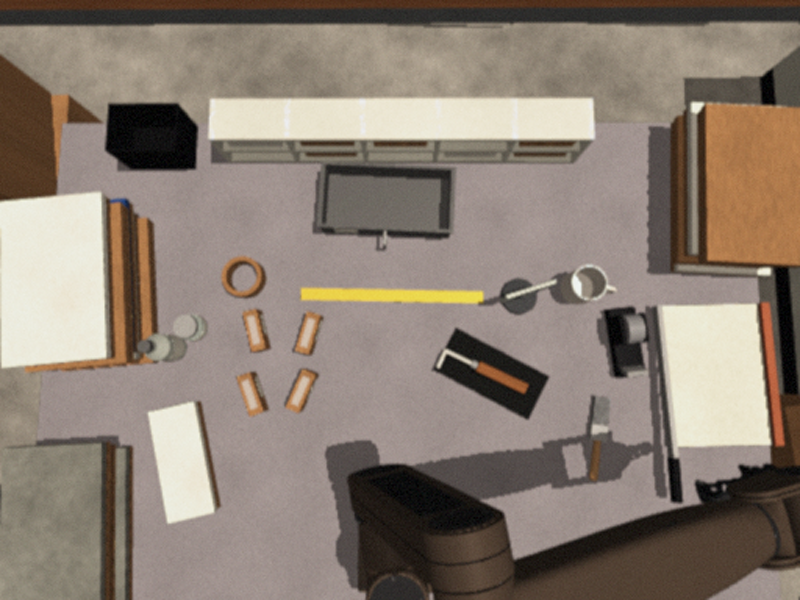

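```bash
cat > h.py <<'E'
import numpy as np, cv2
from scipy.spatial.transform import Rotation as R
from plant import readout, optics, ctrl
def cal(n):
    c=optics.calibration(n); return c["mtx"],cv2.Rodrigues(c["rvec"])[0],c["tvec"]
def unproj(n,px,z):
    K,Rm,t=cal(n); px=np.atleast_2d(px).astype(float)
    d=np.c_[px,np.ones(len(px))]@np.linalg.inv(K).T@Rm   # world dirs
    o=-Rm.T@t
    s=(z-o[2])/d[:,2]
    return o+d*s[:,None]
def proj(n,P):
    c=optics.calibration(n)
    return cv2.projectPoints(np.atleast_2d(P).astype(float),c["rvec"],c["tvec"],c["mtx"],None)[0][:,0]
def shot(n,name,crop=None,size=None):
    im=optics.read_camera(n); np.save(f"pics/{name}.npy",im)
    save(im,name,crop); return im
def save(im,name,crop=None):
    o=im[:,:,::-1]
    if crop: x0,x1,y0,y1=crop; o=o[y0:y1,x0:x1]
    f=min(800/o.shape[1],600/o.shape[0])
    cv2.imwrite(f"pics/{name}.png",cv2.resize(o,None,fx=f,fy=f,interpolation=cv2.INTER_CUBIC))
def plan(p,yaw=None,lim=62):
    """target TCP p (world), yaw = world angle of tool x axis (tool pointing down), mod pi. prints needed tool-frame rows"""
    s=readout.get_state(); Rc=R.from_quat(s["tcp_rot"]); 
    ez=Rc.as_matrix()
    cy=np.arctan2(ez[1,0],ez[0,0])
    print("t %.2f"%s["time"],"tcp",s["eef_pos"].round(4),"yaw %.3f"%cy,"tilt",ez[:,2].round(3),"q6 %.2f"%s["qpos"][5],"F",s["contact_force"].round(1),"op %.2f"%s["opening"])
    if p is None: return
    if yaw is None: yaw=cy
    cand=[yaw+k*np.pi for k in range(-3,4)]
    yaw=min(cand,key=lambda a:abs(a-cy))
    Rt=R.from_matrix(np.array([[np.cos(yaw),np.sin(yaw),0],[np.sin(yaw),-np.cos(yaw),0],[0,0,-1]]))
    d=Rc.inv().apply(np.array(p)-s["eef_pos"])*1000
    rv=(Rc.inv()*Rt).as_rotvec()
    print(" shift(tool now) mm",d.round(1),"rot",rv.round(4),"-> yaw %.3f"%yaw, "min rows: shift %.1f rot %.1f"%(np.linalg.norm(d)/62.5,np.linalg.norm(rv)/0.186))
E
python3 - <<'E'
from h import *
np.save("pics/t0.npy",optics.read_camera("top")); im=np.load("pics/t0.npy")
np.save("pics/s0.npy",optics.read_camera("side"))
save(im,"tc1",(130,310,180,280)); save(im,"tc2",(180,400,90,275))
save(np.load("pics/s0.npy"),"sc1",(140,380,120,320))
E
```

```text
(no output)
```

View pics/tc1.png

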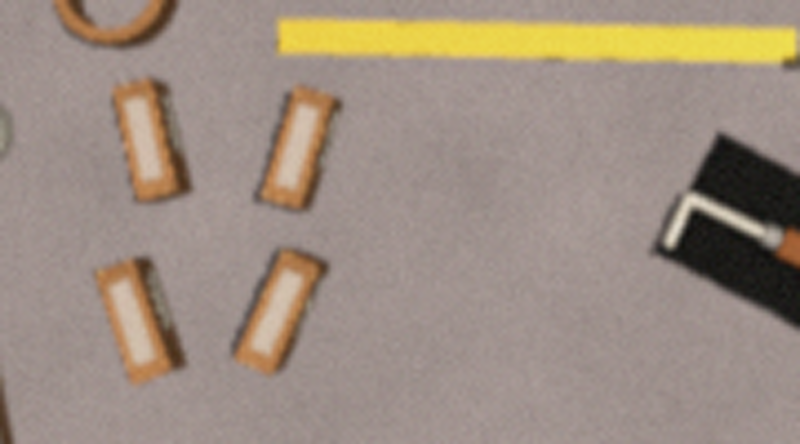

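View pics/tc2.png

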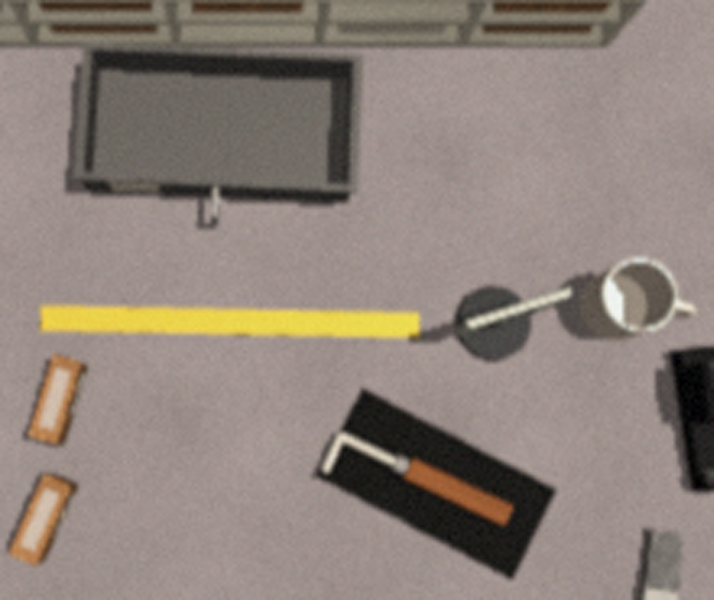

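View pics/sc1.png

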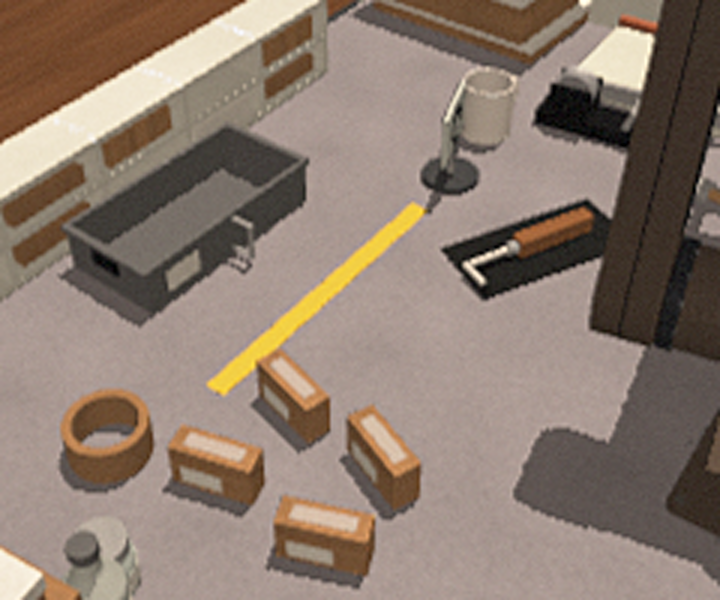

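```bash
python3 - <<'E'
from h import *
im=np.load("pics/t0.npy"); s=np.load("pics/s0.npy")
save(im,"tz1",(195,300,95,172)); save(s,"sz1",(155,275,150,235)); save(im,"tz2",(270,400,170,275))
hsv=cv2.cvtColor(im,cv2.COLOR_RGB2HSV)
print("packs/handle")
def up(p,z): return unproj("top",p,z)[:,:2].round(4).tolist()
# tape
m=((hsv[...,0]>20)&(hsv[...,0]<35)&(hsv[...,1]>130)).astype(np.uint8)
cs=cv2.findContours(m,cv2.RETR_EXTERNAL,cv2.CHAIN_APPROX_NONE)[0]
for c in cs:
    if cv2.contourArea(c)>150:
        b=cv2.boxPoints(cv2.minAreaRect(c)); print("tape",b.round(1).tolist(),up(b,0), up(b.mean(0),0))
o=((hsv[...,0]<18)&(hsv[...,1]>90)&(hsv[...,2]>100)).astype(np.uint8)
o=cv2.morphologyEx(o,cv2.MORPH_CLOSE,np.ones((3,3)))
cs=cv2.findContours(o,cv2.RETR_EXTERNAL,cv2.CHAIN_APPROX_NONE)[0]
for c in cs:
    a=cv2.contourArea(c)
    if 50<a<800:
        b=cv2.boxPoints(cv2.minAreaRect(c)); print(a,"px",b.mean(0).round(1)); print("   z.06",up(b,.06),"z.033",up(b,.033))
for t in ("tote","tote_bar","pull_hook","mat","stand","sign_top","pack1","tape_roll","spray_bottle","mug","pin_jar","tape_dispenser"):
    r=optics.recognise("top",t); print(t,[( (np.array(q["xy"])*[512,384]).round(1).tolist(),round(q["p"],2)) for q in r[:5]])
E
```

```text
packs/handle
tape [[192.89999389648438, 191.3000030517578], [193.0, 184.0], [308.1000061035156, 186.1999969482422], [308.0, 193.5]] [[0.5984, 0.2474], [0.6274, 0.2476], [0.6203, -0.2077], [0.5915, -0.2068]] [[0.6094, 0.0195]]
239.0 px [160.2 251.8]
   z.06 [[0.4053, 0.3885], [0.4181, 0.3508], [0.3249, 0.3158], [0.3123, 0.3532]] z.033 [[0.4046, 0.3966], [0.4177, 0.3581], [0.3225, 0.3224], [0.3096, 0.3606]]
256.5 px [192.6 249.7]
   z.06 [[0.3355, 0.2711], [0.4281, 0.231], [0.4111, 0.1923], [0.3189, 0.2326]] z.033 [[0.3333, 0.2768], [0.4278, 0.2359], [0.4105, 0.1964], [0.3164, 0.2375]]
189.5 px [320.7 241.2]
   z.06 [[0.4238, -0.1804], [0.4454, -0.1909], [0.3916, -0.3047], [0.3702, -0.2939]] z.033 [[0.4234, -0.1839], [0.4454, -0.1947], [0.3905, -0.3108], [0.3688, -0.2998]]
245.5 px [197.1 213. ]
   z.06 [[0.4671, 0.2517], [0.5635, 0.2266], [0.5519, 0.1849], [0.4557, 0.2103]] z.033 [[0.4677, 0.257], [0.5661, 0.2315], [0.5542, 0.1889], [0.456, 0.2148]]
240.5 px [162.6 211.1]
   z.06 [[0.5629, 0.3786], [0.5688, 0.3353], [0.4692, 0.3189], [0.4634, 0.3618]] z.033 [[0.5654, 0.3865], [0.5714,
[... 589 characters left out ...]
346]]
287.5 px [38. 87.]
   z.06 [[1.1162, 0.8938], [1.1161, 0.8454], [0.8934, 0.8284], [0.8934, 0.8759]] z.033 [[1.13, 0.9123], [1.1299, 0.8629], [0.9027, 0.8456], [0.9027, 0.894]]
tote [([248.4, 129.0], 0.63)]
tote_bar [([243.4, 126.5], 0.69)]
pull_hook [([315.4, 238.5], 0.56)]
mat [([312.4, 242.7], 0.68)]
stand [([332.1, 188.5], 0.64)]
sign_top [([340.1, 186.8], 0.72), ([373.7, 183.7], 0.28)]
pack1 [([193.8, 250.7], 0.85), ([198.8, 214.6], 0.79), ([163.0, 247.6], 0.79), ([401.6, 215.9], 0.54)]
tape_roll [([153.1, 169.9], 0.92), ([242.8, 127.2], 0.21)]
spray_bottle [([106.4, 221.7], 0.59)]
mug [([372.8, 182.4], 0.64)]
pin_jar [([122.3, 210.1], 0.59)]
tape_dispenser [([400.7, 214.6], 0.96)]
```

View pics/tz1.png

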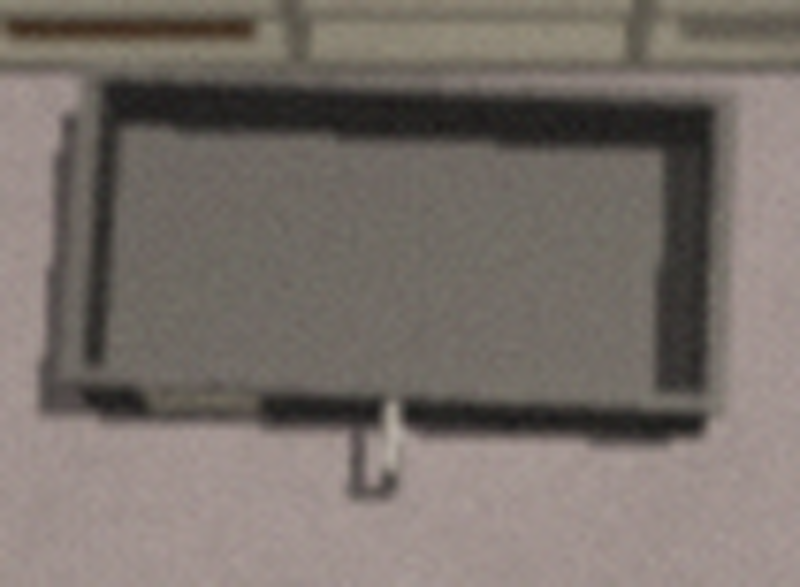

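View pics/sz1.png

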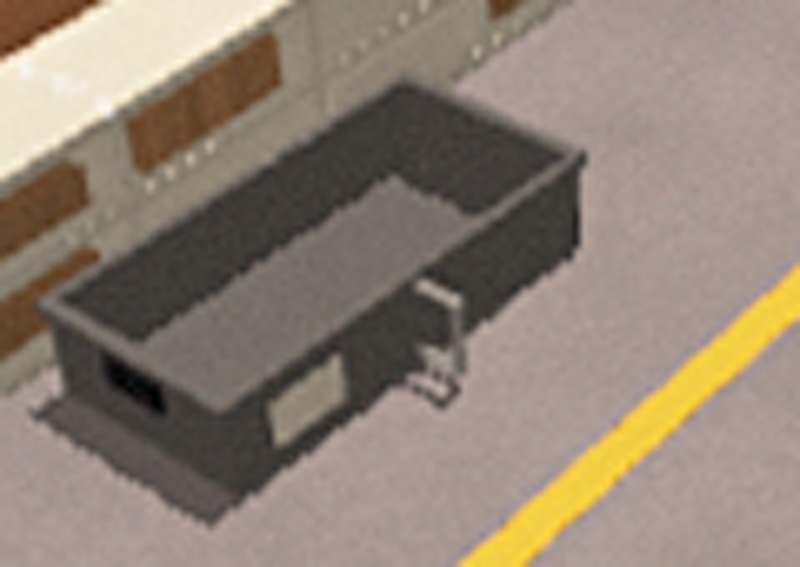

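View pics/tz2.png

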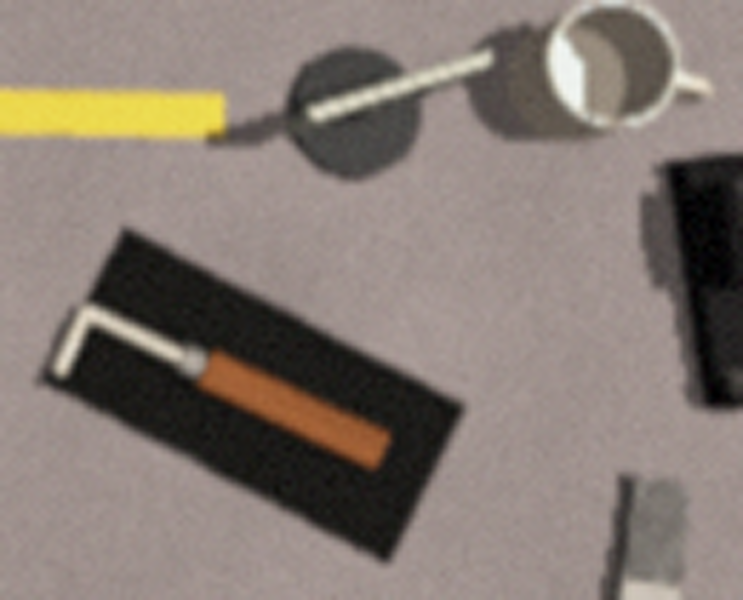

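```bash
cat > tote.py <<'E'
from h import *
from scipy.optimize import least_squares
def fit(obs, x0):
    """obs list (cam, px, local xyz)"""
    def tf(q,l): c,s=np.cos(q[2]),np.sin(q[2]); l=np.array(l); return np.array([q[0]+c*l[0]-s*l[1],q[1]+s*l[0]+c*l[1],l[2]])
    def r(q): return np.concatenate([proj(n,tf(q,l))[0]-p for n,p,l in obs])
    o=least_squares(r,x0,loss="soft_l1"); return o.x,r(o.x).reshape(-1,2)
def z2(px,f,off): return (np.array(px)+.5)/f-.5+np.array(off)
E
python3 - <<'E'
from tote import *
t=lambda p:z2(p,800/105,(195,95)); s=lambda p:z2(p,800/120,(155,150))
B=[(.16,.16,.075),(.16,-.16,.075),(0,-.16,.075),(0,.16,.075)]
obs=[("top",t(p),b) for p,b in zip([(90,78),(735,95),(722,412),(62,388)],B)]
obs+=[("side",s(p),b) for p,b in zip([(42,303),(405,78),(585,155),(222,410)],B)]
q,r=fit(obs,[.75,.03,0]); print("tote",q.round(4),r.round(1).tolist())
c,sn=np.cos(q[2]),np.sin(q[2]); bar=np.array([q[0]-.035*c,q[1]-.035*sn]); print("bar",bar)
for z in (.012,.039,.066): print(z,proj("top",[*bar,z]),proj("side",[*bar,z]))
print("seen bar top px",t((393,470)),"side", s((460,300)),s((462,372)))
# mat
f=600/105; m=lambda p:z2(p,f,(270,170))
print("mat",unproj("top",[m(p) for p in [(125,230),(463,407),(388,562),(40,380)]],.003).round(4)[:,:2].tolist())
print("hook tip prong end, corner",unproj("top",[m((63,372)),m((88,313)),m((190,358))],.018).round(4)[:,:2].tolist())
b=unproj("top",[m((205,352)),m((392,435)),m((375,472)),m((195,382))],.033)
print("handle",b.round(4)[:,:2].tolist(),b.mean(0))
print("stand disc centre",unproj("top",[m((354,114))],.01).round(4))
e=unproj("top",[m((312,113)),m((490,56))],.143);print("sign ends",e.round(4)[:,:2].tolist(),e.mean(0), np.linalg.norm(e[0]-e[1]),np.arctan2(*(e[0]-e[1])[[1,0]]))
c=unproj("top",[m((612,65))],.095);print("mug",c)
E
```

```text
tote [ 0.7617  0.0365 -0.0401] [[0.0, -0.7], [-1.5, 0.3], [-1.2, -0.5], [1.1, -0.8], [1.1, 0.3], [0.4, -0.0], [-0.2, 0.5], [1.3, 0.1]]
bar [0.72668788 0.03789603]
0.012 [[245.97836351 158.91888212]] [[224.62420101 205.83838018]]
0.039 [[245.75825    157.48342437]] [[224.23179416 200.90472054]]
0.066 [[245.52928531 155.99024417]] [[223.83035467 195.8574952 ]]
seen bar top px [246.146875 156.253125] side [223.575 194.575] [223.875 205.375]
mat [[0.5267, -0.1411], [0.4083, -0.3679], [0.3053, -0.3151], [0.4246, -0.0828]]
hook tip prong end, corner [[0.4302, -0.0974], [0.4697, -0.1144], [0.4401, -0.1825]]
handle [[0.4441, -0.1906], [0.3905, -0.3129], [0.3663, -0.3012], [0.4243, -0.1837]] [ 0.40629798 -0.24708081  0.033     ]
stand disc centre [[ 0.6063 -0.2972  0.01  ]]
sign ends [[0.5907, -0.2432], [0.6266, -0.3535]] [ 0.60866054 -0.29833584  0.143     ] 0.11603824952123332 1.8857149691755102
mug [[ 0.62831909 -0.4446991   0.095     ]]
```

```bash
cat >> h.py <<'E'
def rows(p,yaw=None,n=None,turn=None):
    """print suggested rows for straight move to p, with tool pointing down and tool-x yaw; turn: force total yaw change"""
    s=readout.get_state(); Rc=R.from_quat(s["tcp_rot"]); ez=Rc.as_matrix(); cy=np.arctan2(ez[1,0],ez[0,0])
    plan(None)
    if yaw is None: yaw=cy
    if turn is None:
        turn=min([yaw+k*np.pi-cy for k in range(-3,4)],key=abs)
    D=(np.array(p)-s["eef_pos"])*1000
    # tilt fix
    Rt=R.from_euler("z",turn)*Rc
    zt=Rt.as_matrix()[:,2]; 
    yw=cy+turn
    Rt=R.from_matrix(np.array([[np.cos(yw),np.sin(yw),0],[np.sin(yw),-np.cos(yw),0],[0,0,-1]]))
    rvw=(R.from_euler("z",turn).inv()*Rt*Rc.inv()).as_rotvec()
    k=int(np.ceil(max(np.linalg.norm(D)/60,abs(turn)/0.18,1)))
    n=max(n or 0,k)
    Rk=Rc; out=[]
    step=None
    for i in range(n):
        d=Rk.inv().apply(D/n)
        Rn=R.from_rotvec(rvw*(i+1)/n); Rn=R.from_euler("z",turn*(i+1)/n)*Rn*Rc
        w=(Rk.inv()*Rn).as_rotvec(); Rk=Rn
        out.append(" ".join(f"{v:.0f}" if abs(v)>=.5 else "0" for v in d)+" "+" ".join(f"{v:.3f}" if abs(v)>=.002 else "0" for v in w))
    print(n,"rows, turn %.3f"%turn)
    for i in range(0,n,5): print("; ".join(out[i:i+5]))
E
python3 -c "
from h import *
rows([.4174,-.2249,.10],1.129+np.pi/2)"
```

```text
t 0.80 tcp [ 0.2218 -0.6375  0.2104] yaw -1.236 tilt [-0. -0. -1.] q6 -0.15 F [-0.3 -0.1  0.8] op 1.00
8 rows, turn 0.794
-41 -40 14 0 0 -0.099; -37 -44 14 0 0 -0.099; -32 -47 14 0 0 -0.099; -27 -50 14 0 0 -0.099; -22 -53 14 0 0 -0.099
-17 -55 14 0 0 -0.099; -11 -56 14 0 0 -0.099; -6 -57 14 0 0 -0.099
```

```bash
python3 -m crank '-41 -40 10 0 0 -0.1; -37 -44 10 0 0 -0.1; -32 -47 10 0 0 -0.1; -27 -50 10 0 0 -0.1; -22 -53 10 0 0 -0.1'; python3 -m crank '-17 -55 20 0 0 -0.1; -11 -56 20 0 0 -0.1; -6 -57 20 0 0 -0.1'; python3 -c "
from h import *
rows([.4174,-.2249,.005],1.129+np.pi/2)"
```

```text
time: 1.42
eef_pos: [0.344, -0.3773, 0.1604]
tcp_rot: [0.934, -0.358, 0.0, 0.0]
contact_force: [0.9, 0.5, -0.1]
opening: 1.0
time: 1.8
eef_pos: [0.4169, -0.2215, 0.1004]
tcp_rot: [0.977, -0.215, 0.001, 0.0]
contact_force: [0.1, -0.4, 0.6]
opening: 1.003
t 1.80 tcp [ 0.4169 -0.2215  0.1004] yaw -0.433 tilt [ 0.001 -0.001 -1.   ] q6 -0.27 F [ 0.1 -0.4  0.6] op 1.00
2 rows, turn -0.009
1 1 48 0 0 0.004; 1 1 48 0 0 0.004
```

```bash
python3 -m crank '1 1 40 0 0 0.005; 1 1 40 0 0 0.005; 0 0 15 0 0 0; 0 0 0 0 0 0'; python3 -c "
from h import *
shot('top','t1',(240,420,150,285));shot('side','s1',(250,430,150,285))
rows([.4174,-.2249,.005],1.129+np.pi/2)"
```

```text
time: 2.3
eef_pos: [0.4166, -0.2255, 0.005]
tcp_rot: [0.975, -0.221, -0.001, -0.0]
contact_force: [0.2, -0.4, -0.5]
opening: 1.0
t 2.40 tcp [ 0.418  -0.2267  0.0068] yaw -0.446 tilt [ 0.002 -0.002 -1.   ] q6 -0.26 F [0.7 0.6 0.5] op 1.00
1 rows, turn 0.005
-1 -1 2 0 -0.002 -0.005
```

View pics/t1.png

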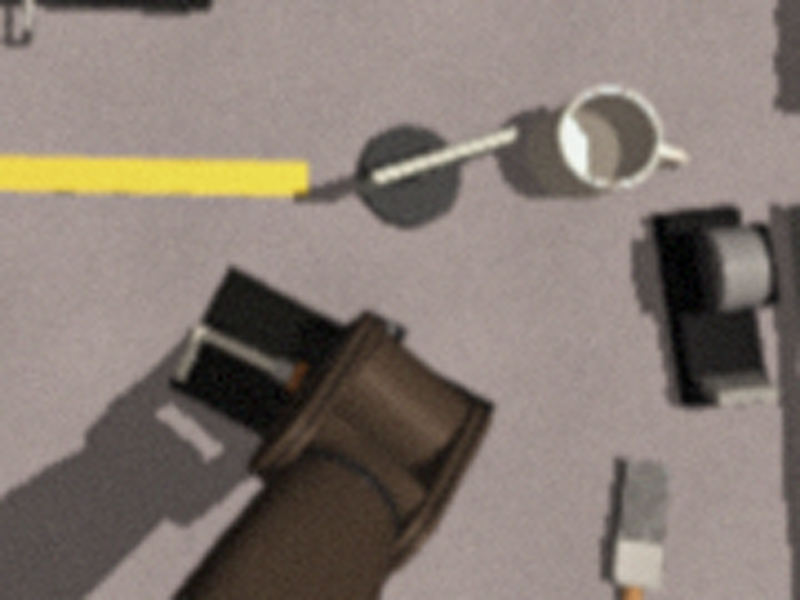

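View pics/s1.png

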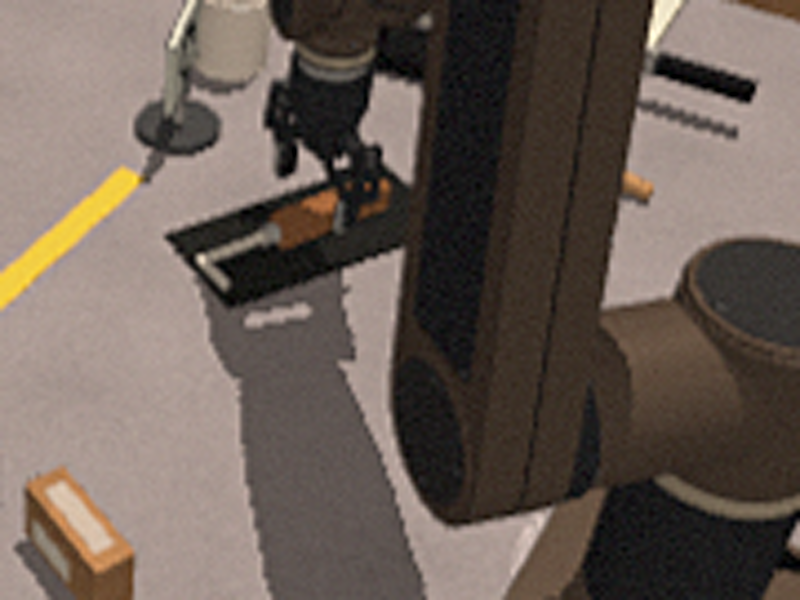

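The jaws straddle the handle, with the rod showing at (200,330)–(295,375) in the top crop. The hook hasn't moved, so I close and lift.

```bash
python3 -m crank '0 0 0 0 0 0; 0 0 0 0 0 0; 0 0 0 0 0 0; 0 0 0 0 0 0; 0 0 0 0 0 0' -1 70; python3 -m crank '0 0 -40 0 0 0; 0 0 -40 0 0 0; 0 0 0 0 0 0'; python3 -c "
from h import *
shot('top','t2',(240,420,150,285));shot('side','s2',(250,430,150,285))
plan(None)"
```

```text
time: 3.02
eef_pos: [0.4176, -0.2261, 0.0062]
tcp_rot: [0.975, -0.221, 0.0, 0.0]
contact_force: [-0.6, -0.1, 5.5]
opening: 0.273
time: 3.4
eef_pos: [0.4189, -0.2272, 0.0884]
tcp_rot: [0.975, -0.221, 0.003, 0.002]
contact_force: [0.0, -0.1, -1.6]
opening: 0.274
t 3.50 tcp [ 0.4165 -0.2252  0.0847] yaw -0.446 tilt [-0.001  0.001 -1.   ] q6 -0.26 F [ 0.4 -0.2 -1.9] op 0.27
```

View pics/t2.png

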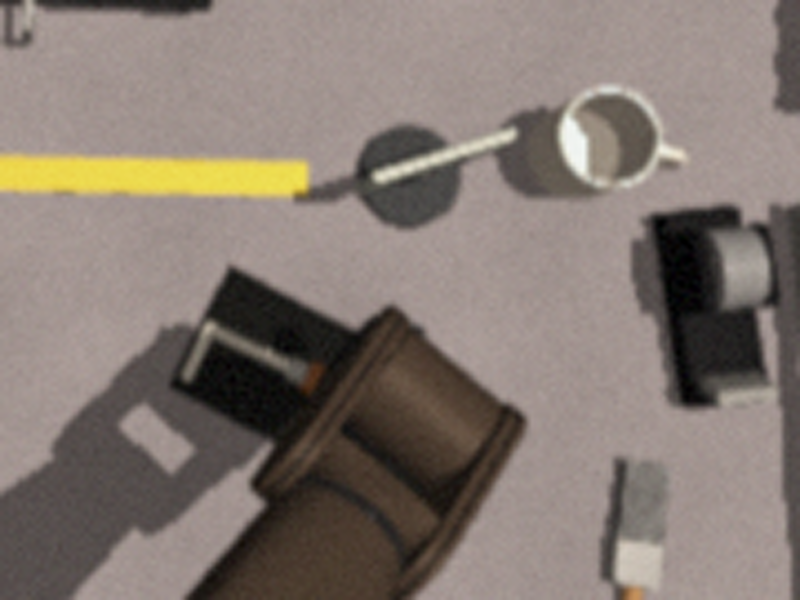

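View pics/s2.png

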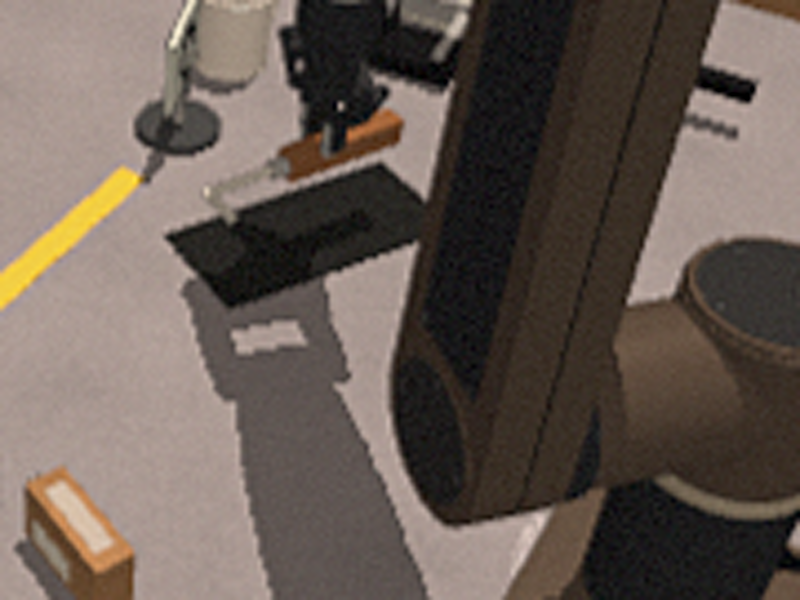

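```bash
python3 -c "
from h import *
rows([.595,-.042,.06],-np.pi/2)"
```

```text
t 3.50 tcp [ 0.4165 -0.2252  0.0847] yaw -0.446 tilt [-0.001  0.001 -1.   ] q6 -0.26 F [ 0.4 -0.2 -1.9] op 0.27
7 rows, turn -1.125
12 -35 4 0 0 0.161; 6 -36 4 0 0 0.161; 0 -37 4 0 0 0.161; -6 -36 4 0 0 0.161; -11 -35 4 0 0 0.161
-17 -32 4 0 0 0.161; -22 -29 4 0 0 0.161
```

```bash
python3 -m crank '12 -35 4 0 0 0.161; 6 -36 4 0 0 0.161; 0 -37 4 0 0 0.161; -6 -36 4 0 0 0.161; -11 -35 4 0 0 0.161';python3 -m crank '-17 -32 4 0 0 0.161; -22 -29 4 0 0 0.161; 0 0 0 0 0 0'; python3 -c "
from h import *
rows([.595,-.042,.027],-np.pi/2)
shot('top','t3',(180,360,90,225));shot('side','s3',(150,330,120,255))"
```

```text
time: 4.12
eef_pos: [0.5441, -0.0925, 0.0624]
tcp_rot: [0.809, -0.588, -0.002, 0.001]
contact_force: [0.3, -0.2, -0.5]
opening: 0.275
time: 4.5
eef_pos: [0.5946, -0.0396, 0.0543]
tcp_rot: [0.707, -0.707, -0.002, 0.001]
contact_force: [-1.1, -0.8, -1.6]
opening: 0.274
t 4.50 tcp [ 0.5946 -0.0396  0.0543] yaw -1.570 tilt [-0.005  0.001 -1.   ] q6 1.33 F [-1.1 -0.8 -1.6] op 0.27
1 rows, turn -0.001
2 -1 27 0.005 0 0
```

View pics/t3.png

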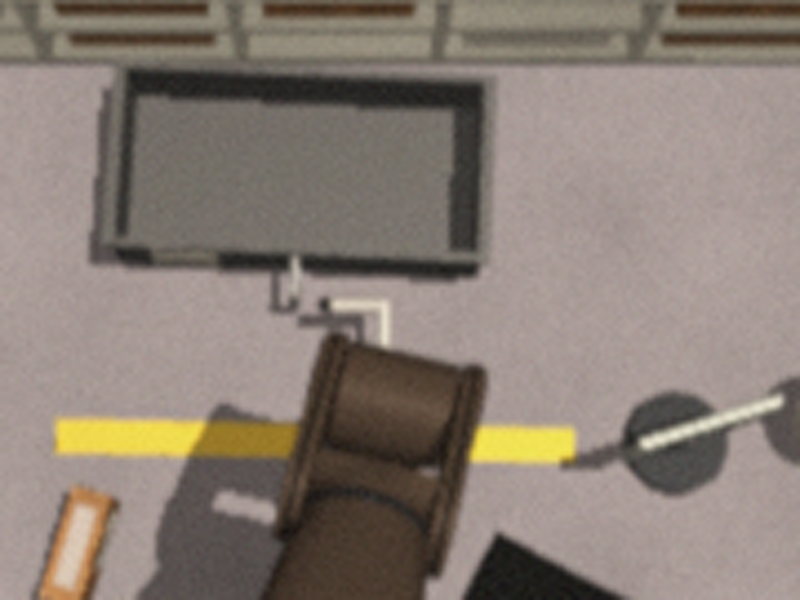

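View pics/s3.png

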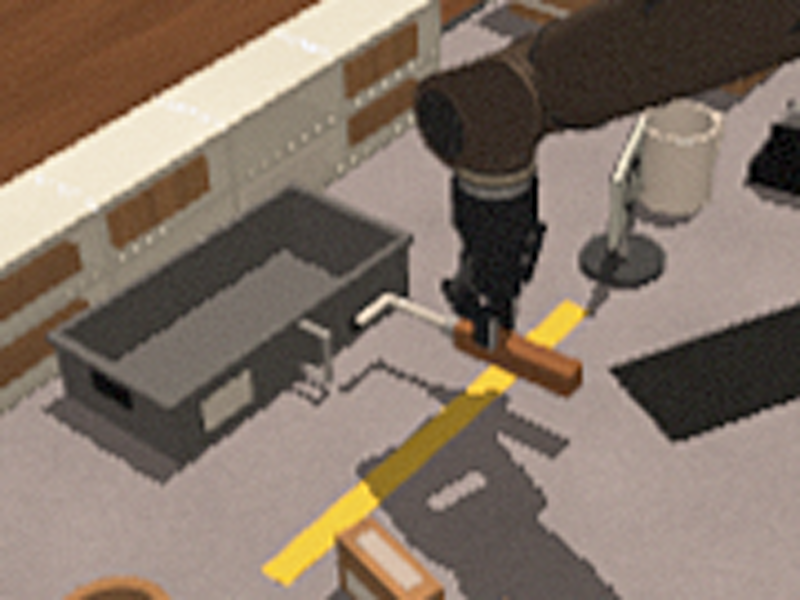

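```bash
python3 -c "
from tote import *
f=800/180
t=lambda p:z2(p,f,(180,90))
print(unproj('top',[t((322,305)),t((387,305)),t((385,345))],.066))
s=lambda p:z2(p,f,(150,120))
print('seen side',s((360,320)),s((388,300)),s((455,325)))
for P in ([.7205,.0104,.066],[.7205,-.0396,.066],[.635,-.0396,.066]): print(proj('side',P), proj('top',P),t((322,305)),t((387,305)))
"
```

```text
[[ 0.71805308  0.01299889  0.066     ]
 [ 0.71819725 -0.04252411  0.066     ]
 [ 0.68351965 -0.04085334  0.066     ]]
seen side [230.6125 191.6125] [236.9125 187.1125] [251.9875 192.7375]
[[229.2188214  193.01505377]] [[252.75019596 157.60658959]] [252.0625 158.2375] [266.6875 158.2375]
[[236.65575103 187.05789885]] [[265.91748389 157.63978268]] [252.0625 158.2375] [266.6875 158.2375]
[[252.89913841 194.30961606]] [[265.89115024 179.9235974 ]] [252.0625 158.2375] [266.6875 158.2375]
```

```bash
python3 -m crank '0 0 27 0.005 0 0; 0 -25 0 0 0 0; 0 0 0 0 0 0';python3 -m crank '-20 0 0 0 0 0; -20 0 0 0 0 0; -14 0 0 0 0 0; 0 0 0 0 0 0'; python3 -c "
from h import *
plan(None)
shot('top','t4',(180,360,90,225));shot('side','s4',(150,330,120,255))"
```

```text
time: 4.97
eef_pos: [0.6204, -0.0428, 0.0299]
tcp_rot: [-0.706, 0.708, -0.002, 0.001]
contact_force: [-1.1, -1.7, -1.2]
opening: 0.277
time: 5.48
eef_pos: [0.6203, 0.014, 0.0307]
tcp_rot: [0.707, -0.707, 0.002, -0.002]
contact_force: [-0.1, -0.9, -0.4]
opening: 0.274
t 5.47 tcp [0.6203 0.014  0.0307] yaw -1.570 tilt [ 0.005 -0.    -1.   ] q6 1.43 F [-0.1 -0.9 -0.4] op 0.27
```

View pics/t4.png

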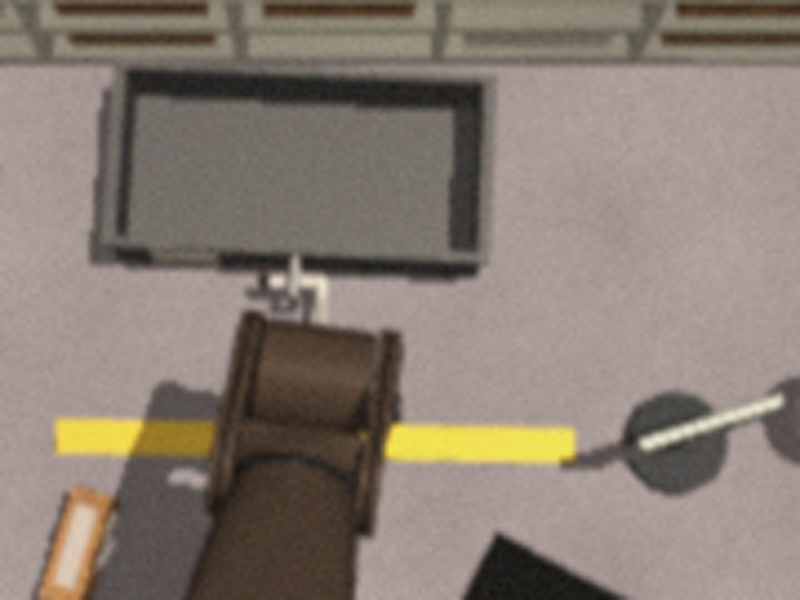

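View pics/s4.png

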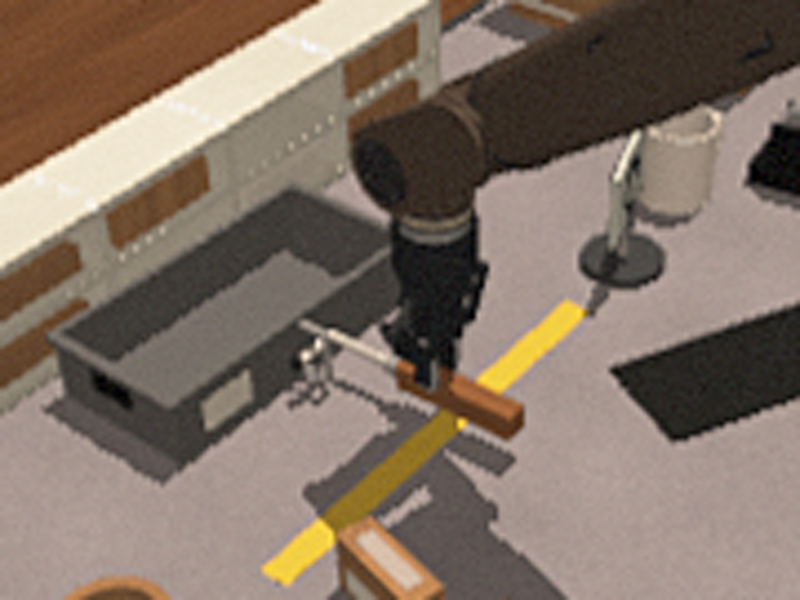

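```bash
python3 -m crank '0 10 1 0 0 0; 0 15 0 0 0 0; 0 20 0 0 0 0; 0 20 0 0 0 0'; python3 -m crank '0 20 0 0 0 0; 0 20 0 0 0 0; 0 20 0 0 0 0; 0 0 0 0 0 0';python3 -c "
from h import *
plan(None)
shot('top','t5',(180,360,90,225));shot('side','s5',(150,330,120,255))"
```

```text
time: 6.08
eef_pos: [0.5567, 0.0116, 0.0301]
tcp_rot: [-0.706, 0.708, -0.004, 0.003]
contact_force: [4.0, -0.0, -1.5]
opening: 0.269
time: 6.58
eef_pos: [0.4941, 0.0123, 0.0287]
tcp_rot: [-0.706, 0.708, -0.001, 0.001]
contact_force: [0.5, -0.2, -0.7]
opening: 0.276
t 6.58 tcp [0.4941 0.0123 0.0287] yaw -1.574 tilt [ 0.004  0.    -1.   ] q6 1.39 F [ 0.5 -0.2 -0.7] op 0.28
```

View pics/t5.png

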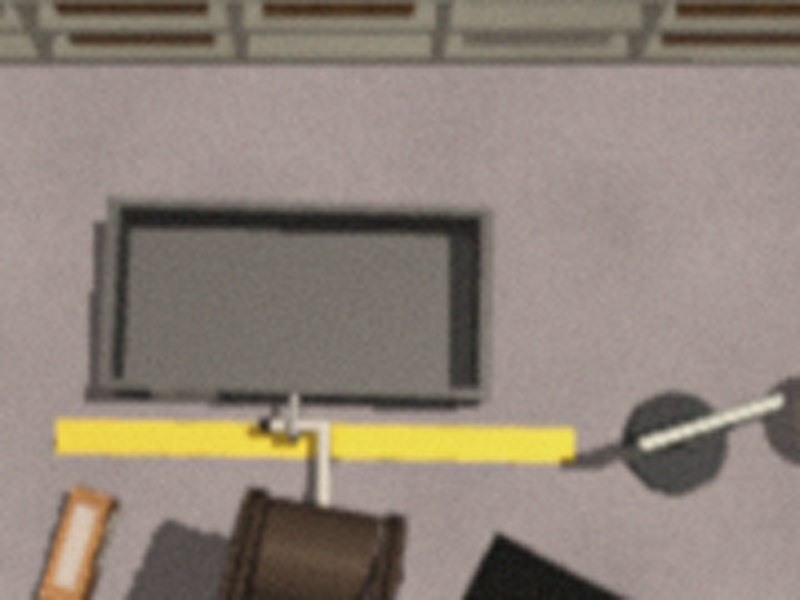

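View pics/s5.png

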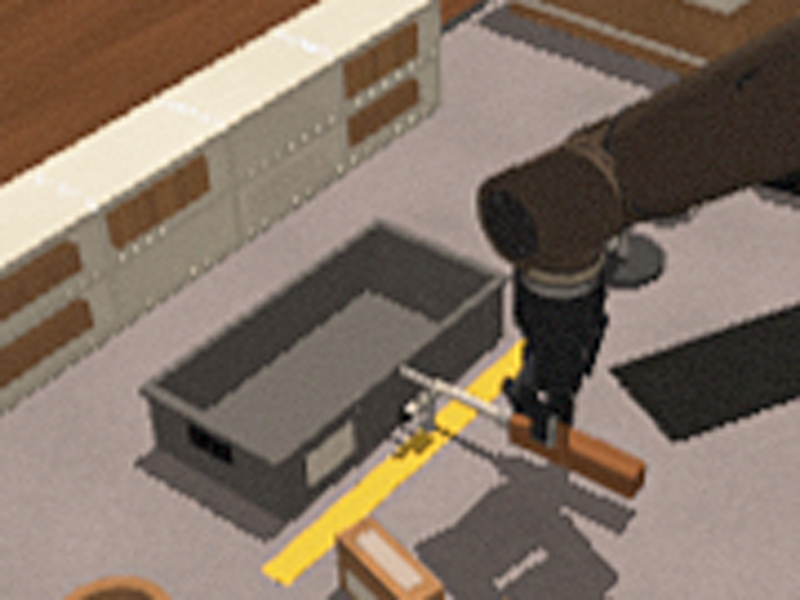

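```bash
python3 -m crank '0 15 0 0 0 0; 0 18 0 0 0 0; 0 15 0 0 0 0; 0 0 0 0 0 0';python3 -c "
from tote import *
plan(None)
a=shot('top','t6',(180,360,120,255));shot('side','s6',(150,330,120,255))"
```

```text
time: 7.18
eef_pos: [0.4458, 0.0129, 0.0282]
tcp_rot: [-0.706, 0.708, -0.001, 0.001]
contact_force: [-0.1, 0.5, -1.1]
opening: 0.271
t 7.17 tcp [0.4458 0.0129 0.0282] yaw -1.573 tilt [ 0.002  0.    -1.   ] q6 1.37 F [-0.1  0.5 -1.1] op 0.27
```

View pics/t6.png

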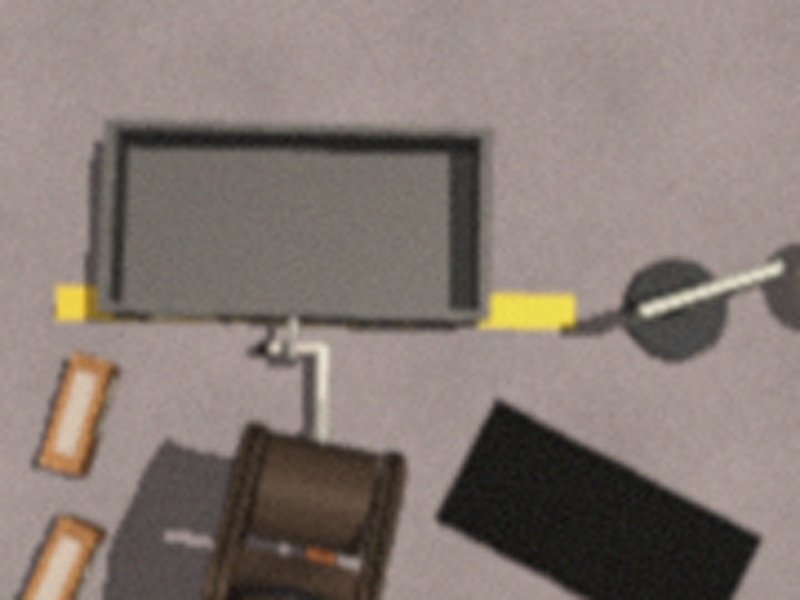

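View pics/s6.png

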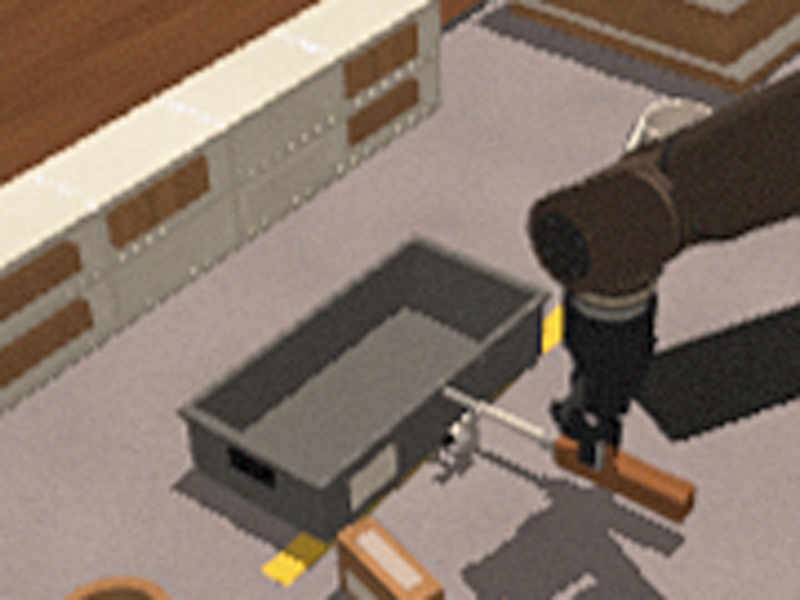

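```bash
python3 -c "
from tote import *
t=lambda p:z2(p,800/180,(180,120)); s=lambda p:z2(p,800/180,(150,120))
B=[(.16,.16,.075),(.16,-.16,.075),(0,-.16,.075),(0,.16,.075)]
obs=[('top',t(p),b) for p,b in zip([(106,122),(492,132),(488,322),(99,312)],B)]
obs+=[('side',s(p),b) for p,b in zip([(183,412),(417,238),(548,297),(325,483)],B)]
q,r=fit(obs,[.6,.03,0]); print('tote',q.round(4),r.round(1).tolist())
a=-.0155; d=q[:2]-[.6094,.0195]; print('tape-x',d@[np.cos(a),np.sin(a)])
"
```

```text
tote [ 0.5941  0.0373 -0.0231] [[1.0, 0.3], [-1.4, 0.1], [-1.2, -0.6], [0.7, -0.6], [0.8, -0.6], [-0.1, 0.2], [0.1, -0.0], [0.1, 0.9]]
tape-x -0.015560200616419294
```

```bash
python3 -m crank '0 -11 0 0 0 0; 30 0 0 0 0 0; 30 0 0 0 0 0; 0 30 -40 0 0 0; 0 0 -40 0 0 0'; python3 -c "
from h import *
rows([.4176,-.2261,.06],1.129+np.pi/2)"
```

```text
time: 7.9
eef_pos: [0.4261, -0.0472, 0.1075]
tcp_rot: [-0.706, 0.708, 0.001, 0.0]
contact_force: [1.7, -0.9, -1.0]
opening: 0.271
t 7.90 tcp [ 0.4261 -0.0472  0.1075] yaw -1.574 tilt [-0.001  0.002 -1.   ] q6 1.22 F [ 1.7 -0.9 -1. ] op 0.27
7 rows, turn 1.132
26 1 7 0 0 -0.162; 25 5 7 0 0 -0.162; 24 9 7 0 0 -0.162; 22 13 7 0 0 -0.162; 20 16 7 0 0 -0.162
17 19 7 0 0 -0.162; 14 22 7 0 0 -0.162
```

```bash
python3 -m crank '26 1 0 0 0 -0.162; 25 5 0 0 0 -0.162; 24 9 0 0 0 -0.162; 22 13 5 0 0 -0.162; 20 16 15 0 0 -0.162'; python3 -m crank '17 19 15 0 0 -0.162; 14 22 15 0 0 -0.162; 0 0 0 0 0 0';python3 -c "
from h import *
rows([.4176,-.2261,.007],1.12+np.pi/2)
shot('top','t7',(240,420,150,285));shot('side','s7',(250,430,150,285))"
```

```text
time: 8.52
eef_pos: [0.4245, -0.1773, 0.0893]
tcp_rot: [0.929, -0.37, 0.003, -0.001]
contact_force: [0.6, -0.2, -1.7]
opening: 0.272
time: 8.9
eef_pos: [0.4214, -0.2281, 0.0574]
tcp_rot: [0.976, -0.219, 0.001, -0.001]
contact_force: [-0.5, 0.8, -0.0]
opening: 0.271
t 8.90 tcp [ 0.4214 -0.2281  0.0574] yaw -0.442 tilt [ 0.003  0.002 -1.   ] q6 -0.27 F [-0.5  0.8 -0. ] op 0.27
1 rows, turn -0.009
-4 0 50 -0.003 0 0.009
```

View pics/t7.png

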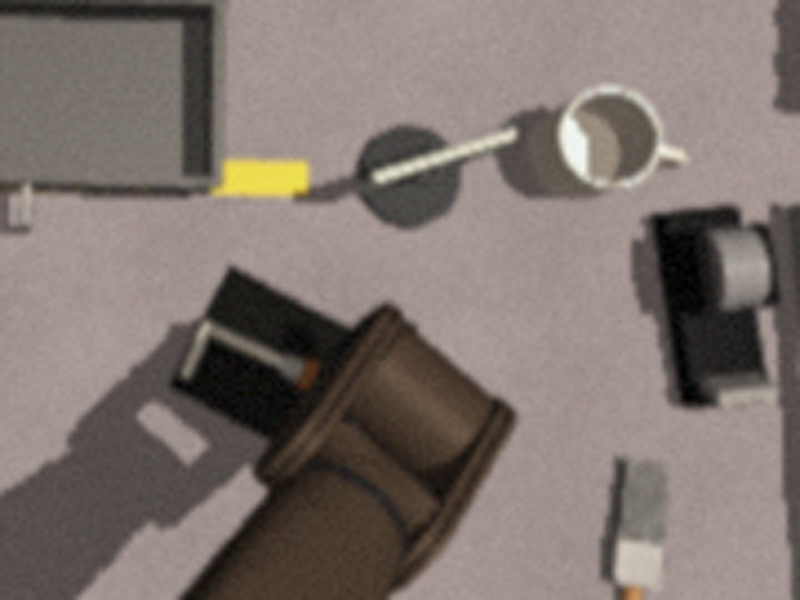

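View pics/s7.png

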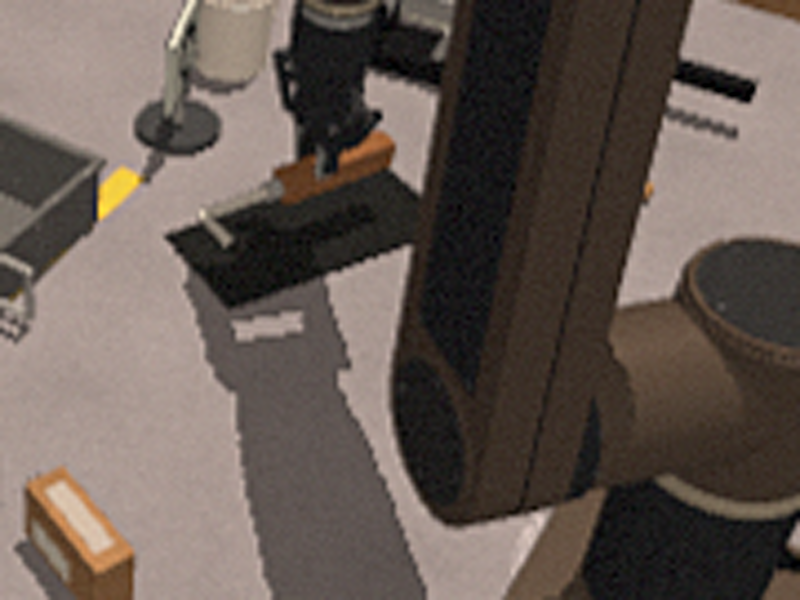

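```bash
python3 -m crank '-4 0 25 0 0 0; 0 0 20 0 0 0; 0 0 3 0 0 0; 0 0 0 0 0 0'; python3 -m crank '0 0 0 0 0 0; 0 0 0 0 0 0; 0 0 0 0 0 0' 1;  python3 -m crank '0 0 -40 0 0 0; 0 0 -60 0 0 0; 0 0 -60 0 0 0'; python3 -c "
from h import *
plan(None)
shot('top','t8');shot('side','s8')"
```

```text
time: 9.5
eef_pos: [0.4189, -0.2252, 0.0113]
tcp_rot: [0.976, -0.218, 0.003, -0.0]
contact_force: [0.6, 0.4, -0.5]
opening: 0.274
time: 9.88
eef_pos: [0.4187, -0.2257, 0.0112]
tcp_rot: [0.976, -0.218, 0.003, -0.0]
contact_force: [0.0, 0.1, 0.7]
opening: 0.897
time: 10.25
eef_pos: [0.4171, -0.2251, 0.1722]
tcp_rot: [0.976, -0.218, 0.002, -0.001]
contact_force: [0.9, -1.5, -0.6]
opening: 0.998
t 10.25 tcp [ 0.4171 -0.2251  0.1722] yaw -0.439 tilt [ 0.005  0.    -1.   ] q6 -0.27 F [ 0.9 -1.5 -0.6] op 1.00
```

View pics/t8.png

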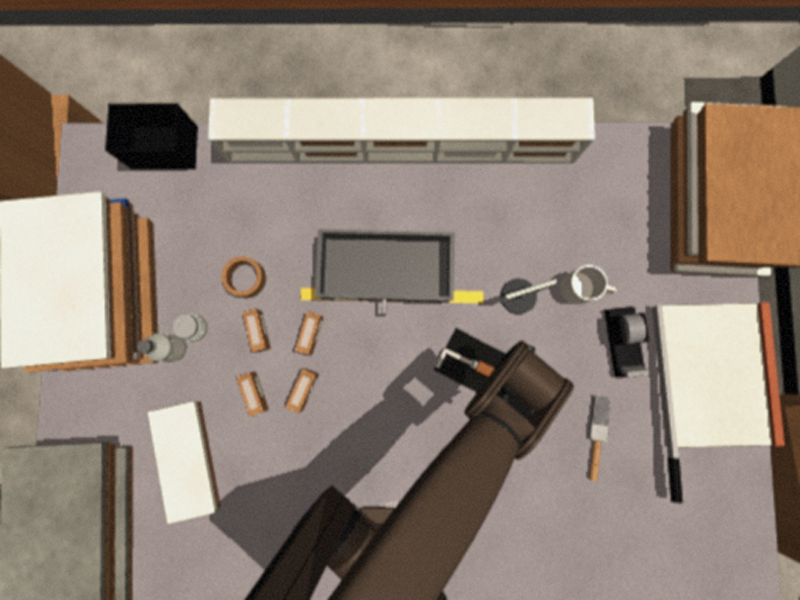

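View pics/s8.png

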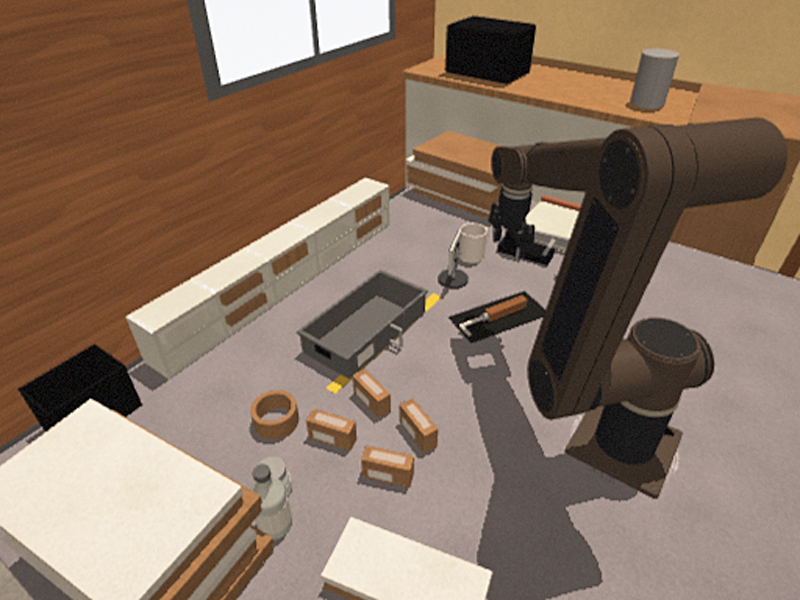

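```bash
python3 -c "
from h import *
rows([.510,.220,.11],-1.826)"
```

```text
t 10.35 tcp [ 0.4214 -0.2286  0.1792] yaw -0.439 tilt [ 0.017 -0.011 -1.   ] q6 -0.27 F [0.7 0.5 1.2] op 1.00
8 rows, turn -1.387
-14 -55 8 -0.003 -0.003 0.173; -23 -52 8 -0.003 -0.003 0.173; -32 -47 8 -0.002 -0.003 0.173; -40 -41 8 0 -0.003 0.173; -46 -34 8 0 -0.003 0.173
-51 -25 8 0 -0.003 0.173; -55 -16 8 0 -0.003 0.173; -57 -6 9 0 -0.003 0.173
```

```bash
python3 -m crank '-14 -55 8 0 0 0.173; -23 -52 8 0 0 0.173; -32 -47 8 0 0 0.173; -40 -41 8 0 0 0.173; -46 -34 8 0 0 0.173' 0.4; python3 -m crank '-51 -25 8 0 0 0.173; -55 -16 8 0 0 0.173; -57 -6 8 0 0 0.173; 0 0 0 0 0 0';  python3 -c "
from h import *
rows([.510,.220,.018],-1.826)
shot('top','t9',(130,310,150,285));shot('side','s9',(150,330,180,315))"
```

```text
time: 10.98
eef_pos: [0.4638, 0.0373, 0.1329]
tcp_rot: [0.811, -0.585, 0.002, -0.001]
contact_force: [0.5, -0.4, 0.3]
opening: 0.699
time: 11.48
eef_pos: [0.4822, 0.1989, 0.1097]
tcp_rot: [-0.649, 0.761, -0.001, 0.001]
contact_force: [-0.3, -0.1, -0.7]
opening: 0.7
t 11.47 tcp [0.4822 0.1989 0.1097] yaw -1.729 tilt [ 0.003  0.    -1.   ] q6 1.93 F [-0.3 -0.1 -0.7] op 0.70
2 rows, turn -0.097
-13 -12 46 0 0 0.048; -13 -11 46 0 0 0.048
```

View pics/t9.png

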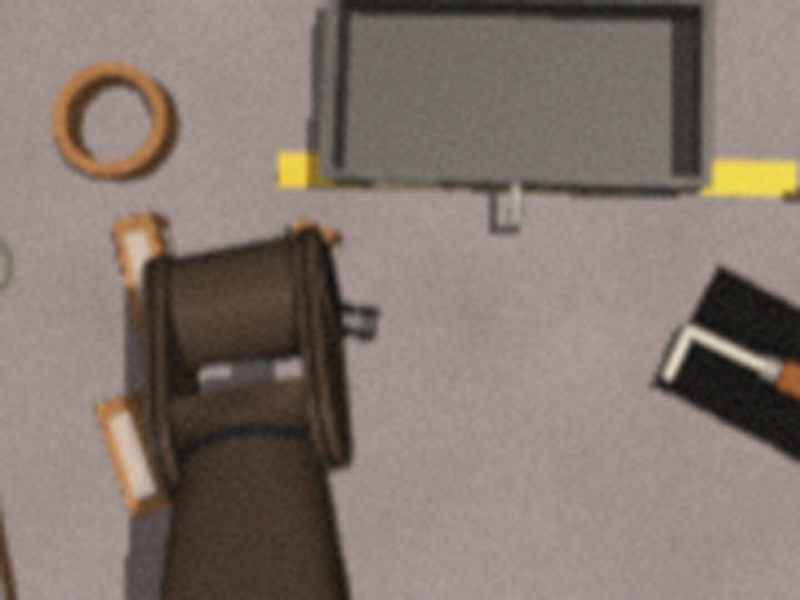

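View pics/s9.png

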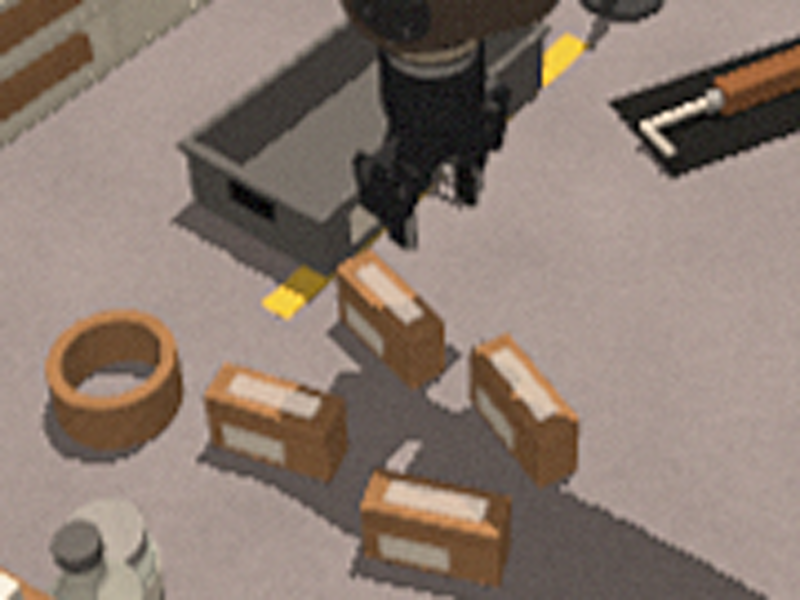

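```bash
python3 -m crank '-13 -12 0 0 0 0.048; -13 -11 0 0 0 0.048; 0 0 0 0 0 0';  python3 -c "
from h import *
rows([.510,.220,.018],-1.826)"
```

```text
time: 11.95
eef_pos: [0.5114, 0.2162, 0.1114]
tcp_rot: [-0.61, 0.793, -0.002, 0.002]
contact_force: [-0.5, 0.4, -0.6]
opening: 0.702
t 11.95 tcp [0.5114 0.2162 0.1114] yaw -1.830 tilt [ 0.005 -0.    -1.   ] q6 2.05 F [-0.5  0.4 -0.6] op 0.70
2 rows, turn 0.004
-2 1 47 -0.003 0 -0.002; -2 1 47 -0.003 0 -0.002
```

```bash
python3 -m crank '-3 1 47 0 0 0; 0 0 45 0 0 0; 0 0 0 0 0 0'; python3 -m crank '0 0 0 0 0 0; 0 0 0 0 0 0; 0 0 0 0 0 0; 0 0 0 0 0 0' -1 40; python3 -m crank '0 0 -60 0 0 0; 0 0 -50 0 0 0; 0 0 0 0 0 0';  python3 -c "
from h import *
a,b=np.cos(-.023),np.sin(-.023)
W=lambda x,y:(.5941+a*x-b*y,.0373+b*x+a*y)
print([np.round(W(.08,y),4).tolist() for y in (-.105,-.035,.035,.105)])
rows([*W(.08,-.105),.13],-1.594)
shot('side','s10',(150,330,180,315))"
```

```text
time: 12.32
eef_pos: [0.5067, 0.2185, 0.0154]
tcp_rot: [-0.61, 0.793, 0.0, -0.003]
contact_force: [-0.1, 0.1, 0.3]
opening: 0.702
time: 12.82
eef_pos: [0.5129, 0.2208, 0.0218]
tcp_rot: [-0.61, 0.792, -0.003, 0.004]
contact_force: [-0.7, -0.8, 7.1]
opening: 0.399
time: 13.2
eef_pos: [0.5139, 0.2216, 0.1351]
tcp_rot: [-0.61, 0.792, -0.004, 0.007]
contact_force: [0.3, 0.1, -0.6]
opening: 0.4
[[0.6717, -0.0695], [0.6733, 0.0005], [0.6749, 0.0705], [0.6765, 0.1404]]
t 13.20 tcp [0.5139 0.2216 0.1351] yaw -1.829 tilt [ 0.016  0.003 -1.   ] q6 2.06 F [ 0.3  0.1 -0.6] op 0.40
6 rows, turn 0.235
40 -38 1 -0.003 0 -0.039; 42 -36 1 -0.003 0 -0.039; 43 -35 1 -0.003 0 -0.039; 44 -33 1 -0.003 0 -0.039; 46 -31 1 -0.003 0 -0.039
47 -29 1 -0.002 0 -0.039
```

View pics/s10.png

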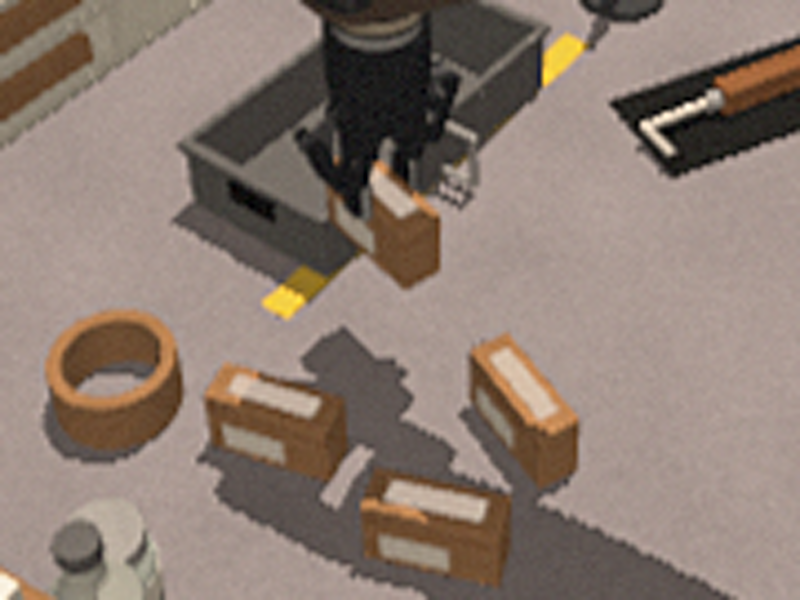

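```bash
python3 -m crank '40 -38 0 0 0 -0.039; 42 -36 0 0 0 -0.039; 43 -35 0 0 0 -0.039; 44 -33 0 0 0 -0.039; 46 -31 0 0 0 -0.039'; python3 -m crank '47 -29 0 0 0 -0.039; 0 0 0 0 0 0';  python3 -c "
from h import *
rows([.6717,-.0695,.032],-1.594)"
```

```text
time: 13.88
eef_pos: [0.641, -0.0236, 0.1269]
tcp_rot: [-0.685, 0.729, 0.0, 0.001]
contact_force: [0.1, -0.1, -1.6]
opening: 0.398
time: 14.12
eef_pos: [0.6678, -0.0748, 0.127]
tcp_rot: [-0.697, 0.717, -0.0, 0.001]
contact_force: [-0.2, 1.5, -2.2]
opening: 0.396
t 14.12 tcp [ 0.6678 -0.0748  0.127 ] yaw -1.600 tilt [ 0.002  0.    -1.   ] q6 1.34 F [-0.2  1.5 -2.2] op 0.40
2 rows, turn 0.006
-3 -2 48 0 0 -0.003; -3 -2 48 0 0 -0.003
```

```bash
python3 -m crank '-6 -3 40 0 0 0; 0 0 40 0 0 0; 0 0 14 0 0 0; 0 0 0 0 0 0'; python3 -c "
from h import *
plan([.6717,-.0695,.030],-1.594)
shot('top','t11',(180,360,120,255)); shot('side','s11',(150,330,120,255))"
```

```text
time: 14.62
eef_pos: [0.67, -0.0643, 0.034]
tcp_rot: [-0.698, 0.716, 0.0, 0.001]
contact_force: [0.5, 0.4, -1.4]
opening: 0.401
t 14.62 tcp [ 0.67   -0.0643  0.034 ] yaw -1.595 tilt [ 0.001  0.001 -1.   ] q6 1.35 F [ 0.5  0.4 -1.4] op 0.40
 shift(tool now) mm [ 5.1 -1.8  4. ] rot [-0.0008  0.0012 -0.0012] -> yaw -1.594 min rows: shift 0.1 rot 0.0
```

View pics/s11.png

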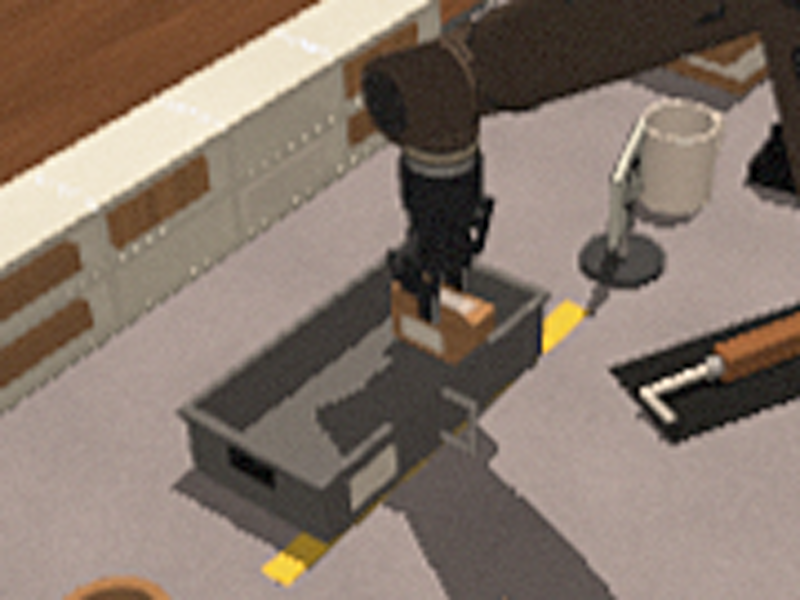

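View pics/t11.png

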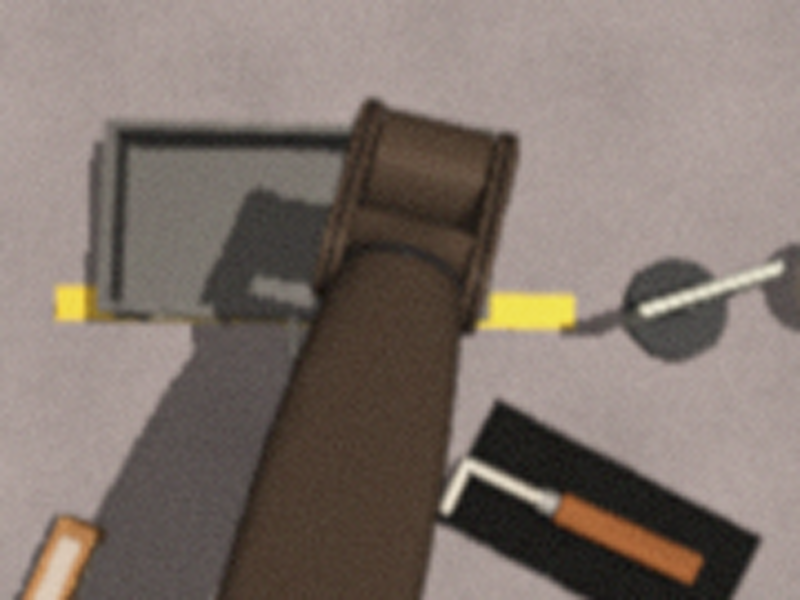

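```bash
python3 -m crank '4 -2 4 0 0 0; 0 0 0 0 0 0'; python3 -m crank '0 0 0 0 0 0; 0 0 0 0 0 0; 0 0 0 0 0 0' 0.2;  python3 -m crank '0 0 -50 0 0 0; 0 0 -50 0 0 0'; python3 -c "
from h import *
plan(None)
rows([.5161,.3505,.115],-1.408,n=8)"
```

```text
time: 14.98
eef_pos: [0.6744, -0.0699, 0.0332]
tcp_rot: [-0.698, 0.716, -0.003, 0.002]
contact_force: [0.3, -0.0, -1.8]
opening: 0.395
time: 15.35
eef_pos: [0.6738, -0.0693, 0.0325]
tcp_rot: [-0.698, 0.716, -0.002, 0.002]
contact_force: [0.4, -0.3, -0.4]
opening: 0.602
time: 15.6
eef_pos: [0.6725, -0.0691, 0.1323]
tcp_rot: [-0.698, 0.716, -0.001, 0.001]
contact_force: [0.4, 0.5, -1.1]
opening: 0.599
t 15.60 tcp [ 0.6725 -0.0691  0.1323] yaw -1.596 tilt [ 0.003  0.001 -1.   ] q6 1.34 F [ 0.4  0.5 -1.1] op 0.60
t 15.60 tcp [ 0.6725 -0.0691  0.1323] yaw -1.596 tilt [ 0.003  0.001 -1.   ] q6 1.34 F [ 0.4  0.5 -1.1] op 0.60
8 rows, turn 0.188
-52 21 2 0 0 -0.023; -52 20 2 0 0 -0.023; -53 18 2 0 0 -0.023; -53 17 2 0 0 -0.023; -54 16 2 0 0 -0.023
-54 15 2 0 0 -0.023; -54 13 2 0 0 -0.023; -55 12 2 0 0 -0.023
```

```bash
python3 -m crank '-52 21 0 0 0 -0.023; -52 20 0 0 0 -0.023; -53 18 0 0 0 -0.023; -53 17 2 0 0 -0.023; -54 16 2 0 0 -0.023' 0.4; python3 -m crank '-54 15 2 0 0 -0.023; -54 13 2 0 0 -0.023; -55 12 2 0 0 -0.023; 0 0 0 0 0 0';  python3 -c "
from h import *
rows([.5161,.3505,.020],-1.408)
shot('top','t12',(130,310,120,255)); shot('side','s12',(150,330,180,315))"
```

```text
time: 16.23
eef_pos: [0.5748, 0.1944, 0.128]
tcp_rot: [0.738, -0.674, 0.002, -0.002]
contact_force: [0.6, 0.2, 0.5]
opening: 0.701
time: 16.73
eef_pos: [0.5154, 0.3536, 0.1213]
tcp_rot: [0.763, -0.647, 0.002, -0.002]
contact_force: [0.1, -0.4, -0.4]
opening: 0.703
t 16.73 tcp [0.5154 0.3536 0.1213] yaw -1.406 tilt [ 0.005  0.001 -1.   ] q6 1.85 F [ 0.1 -0.4 -0.4] op 0.70
2 rows, turn -0.002
2 0 51 -0.002 0 0; 2 0 51 -0.002 0 0
```

View pics/t12.png

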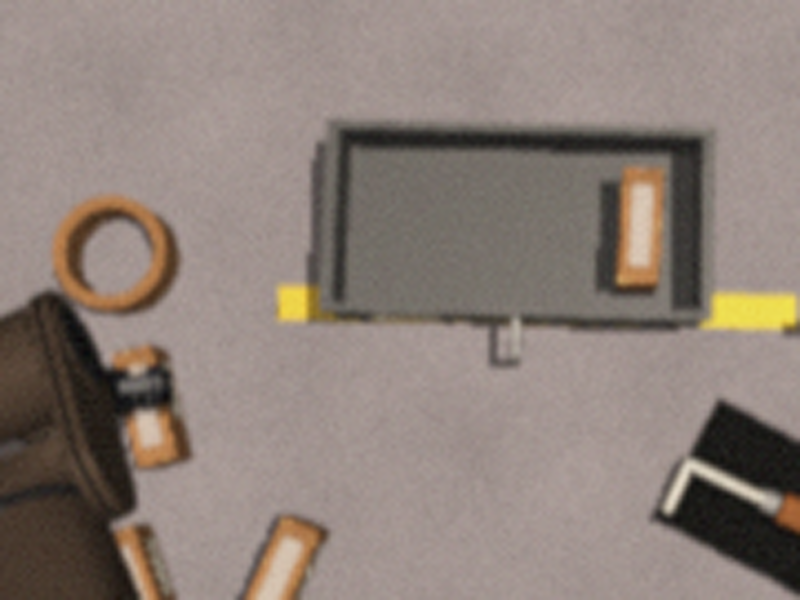

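View pics/s12.png

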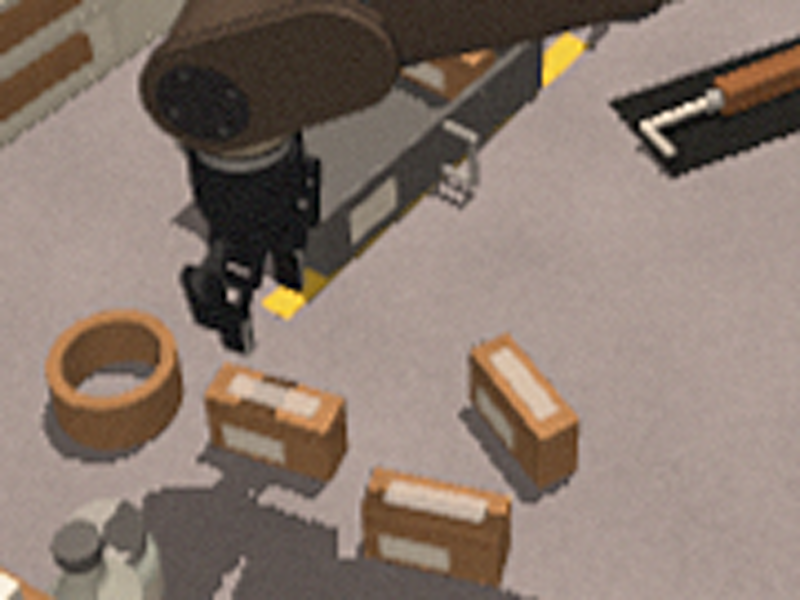

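```bash
python3 -m crank '2 0 50 0 0 0; 0 0 50 0 0 0; 0 0 0 0 0 0'; python3 -m crank '0 0 0 0 0 0; 0 0 0 0 0 0; 0 0 0 0 0 0; 0 0 0 0 0 0' -1 40; python3 -m crank '0 0 -60 0 0 0; 0 0 -50 0 0 0; 0 0 0 0 0 0';  python3 -c "
from h import *
rows([.6733,.0005,.132],-1.594)"
```

```text
time: 17.2
eef_pos: [0.515, 0.345, 0.0165]
tcp_rot: [0.76, -0.65, -0.0, 0.003]
contact_force: [-0.4, -0.2, -0.0]
opening: 0.699
time: 17.7
eef_pos: [0.5207, 0.349, 0.0243]
tcp_rot: [0.761, -0.648, 0.004, -0.004]
contact_force: [1.9, -1.3, 6.3]
opening: 0.408
time: 18.08
eef_pos: [0.5204, 0.3501, 0.1373]
tcp_rot: [0.761, -0.649, 0.004, -0.006]
contact_force: [-0.5, -0.3, -2.0]
opening: 0.407
t 18.07 tcp [0.5204 0.3501 0.1373] yaw -1.411 tilt [ 0.014  0.005 -1.   ] q6 1.84 F [-0.5 -0.3 -2. ] op 0.41
7 rows, turn -0.183
53 -14 1 -0.002 0 0.026; 52 -15 1 -0.002 0 0.026; 52 -16 1 -0.002 0 0.026; 52 -18 1 -0.002 0 0.026; 51 -19 1 -0.002 0 0.026
51 -20 1 -0.002 0 0.026; 50 -22 1 -0.002 0 0.026
```

```bash
python3 -m crank '53 -14 0 0 0 0.026; 52 -15 0 0 0 0.026; 52 -16 0 0 0 0.026; 52 -18 0 0 0 0.026; 51 -19 0 0 0 0.026'; python3 -m crank '51 -20 0 0 0 0.026; 50 -22 0 0 0 0.026; 0 0 0 0 0 0';  python3 -c "
from h import *
rows([.6733,.0005,.034],-1.594,n=3)"
```

```text
time: 18.7
eef_pos: [0.6259, 0.0971, 0.1295]
tcp_rot: [0.717, -0.697, 0.0, -0.001]
contact_force: [0.8, 0.5, -1.0]
opening: 0.416
time: 19.08
eef_pos: [0.6705, -0.0054, 0.1298]
tcp_rot: [-0.697, 0.717, -0.001, 0.001]
contact_force: [0.5, -0.2, -1.0]
opening: 0.409
t 19.07 tcp [ 0.6705 -0.0054  0.1298] yaw -1.599 tilt [ 0.002  0.    -1.   ] q6 1.44 F [ 0.5 -0.2 -1. ] op 0.41
3 rows, turn 0.005
-2 -1 32 0 0 0; -2 -1 32 0 0 0; -2 -1 32 0 0 0
```

```bash
python3 -m crank '-5 -3 40 0 0 0; 0 0 40 0 0 0; 0 0 16 0 0 0; 0 0 0 0 0 0'; python3 -c "
from h import *
plan([.6733,.0005,.032],-1.594)
shot('side','s13',(150,330,120,255))"
```

```text
time: 19.58
eef_pos: [0.6724, 0.0041, 0.0339]
tcp_rot: [-0.699, 0.715, 0.0, 0.0]
contact_force: [0.1, 1.3, -1.0]
opening: 0.405
t 19.57 tcp [0.6724 0.0041 0.0339] yaw -1.593 tilt [ 0.001  0.001 -1.   ] q6 1.45 F [ 0.1  1.3 -1. ] op 0.41
 shift(tool now) mm [ 3.5 -1.   1.9] rot [-0.0005  0.0009  0.0011] -> yaw -1.594 min rows: shift 0.1 rot 0.0
```

View pics/s13.png

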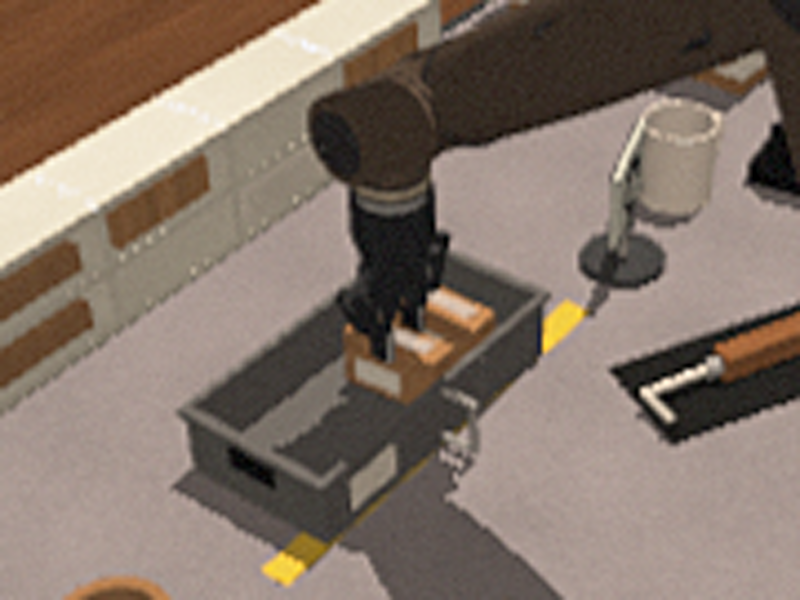

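```bash
python3 -m crank '3 -1 3 0 0 0; 0 0 0 0 0 0'; python3 -m crank '0 0 0 0 0 0; 0 0 0 0 0 0; 0 0 0 0 0 0' 0.2;  python3 -m crank '0 0 -50 0 0 0; 0 0 -50 0 0 0'; python3 -c "
from h import *
rows([.3734,.2335,.13],-1.98,n=8)"
```

```text
time: 19.88
eef_pos: [0.6763, -0.0004, 0.0347]
tcp_rot: [-0.699, 0.715, -0.003, 0.003]
contact_force: [0.0, 0.0, -0.7]
opening: 0.41
time: 20.25
eef_pos: [0.6754, -0.0, 0.0335]
tcp_rot: [-0.699, 0.715, -0.002, 0.002]
contact_force: [-0.2, 1.1, -0.3]
opening: 0.6
time: 20.5
eef_pos: [0.674, 0.0001, 0.1333]
tcp_rot: [-0.699, 0.715, -0.001, 0.001]
contact_force: [0.7, 0.3, 0.9]
opening: 0.601
t 20.50 tcp [6.740e-01 1.000e-04 1.333e-01] yaw -1.594 tilt [ 0.003  0.    -1.   ] q6 1.44 F [0.7 0.3 0.9] op 0.60
8 rows, turn -0.386
-28 38 0 0 0 0.048; -26 40 0 0 0 0.048; -24 41 0 0 0 0.048; -22 42 0 0 0 0.048; -20 43 0 0 0 0.048
-18 44 0 0 0 0.048; -16 45 0 0 0 0.048; -14 45 0 0 0 0.048
```

```bash
python3 -m crank '-28 38 0 0 0 0.048; -26 40 0 0 0 0.048; -24 41 0 0 0 0.048; -22 42 0 0 0 0.048; -20 43 0 0 0 0.048' 0.4; python3 -m crank '-18 44 0 0 0 0.048; -16 45 0 0 0 0.048; -14 45 0 0 0 0.048; 0 0 0 0 0 0';  python3 -c "
from h import *
rows([.3734,.2335,.020],-1.98)
shot('top','t14',(130,310,150,285)); shot('side','s14',(150,330,180,315))"
```

```text
time: 21.12
eef_pos: [0.4847, 0.1445, 0.1324]
tcp_rot: [-0.608, 0.794, -0.002, 0.002]
contact_force: [0.2, -0.1, 0.2]
opening: 0.699
time: 21.62
eef_pos: [0.3707, 0.2317, 0.1314]
tcp_rot: [-0.551, 0.834, -0.001, 0.002]
contact_force: [0.4, -0.3, -0.5]
opening: 0.708
t 21.62 tcp [0.3707 0.2317 0.1314] yaw -1.974 tilt [ 0.005  0.    -1.   ] q6 2.30 F [ 0.4 -0.3 -0.5] op 0.71
2 rows, turn -0.006
-1 -1 56 -0.002 0 0.003; -1 -1 56 -0.002 0 0.003
```

View pics/t14.png

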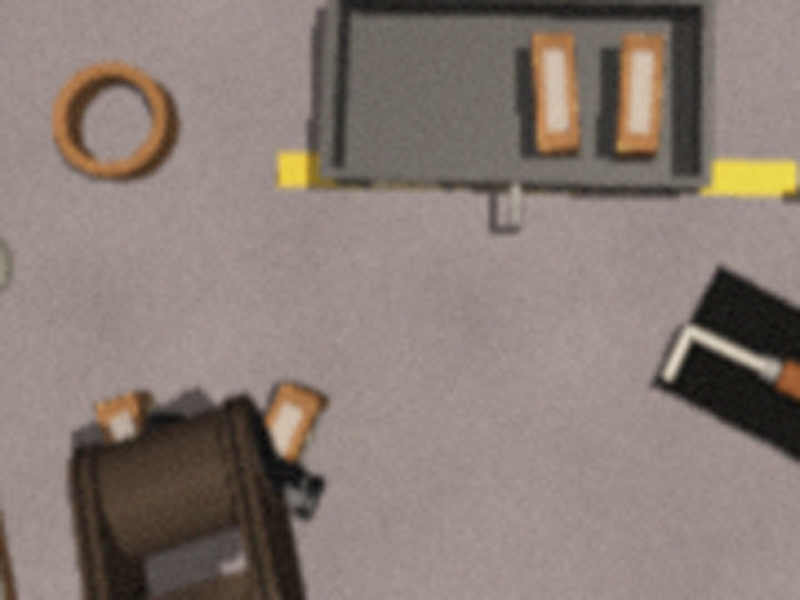

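View pics/s14.png

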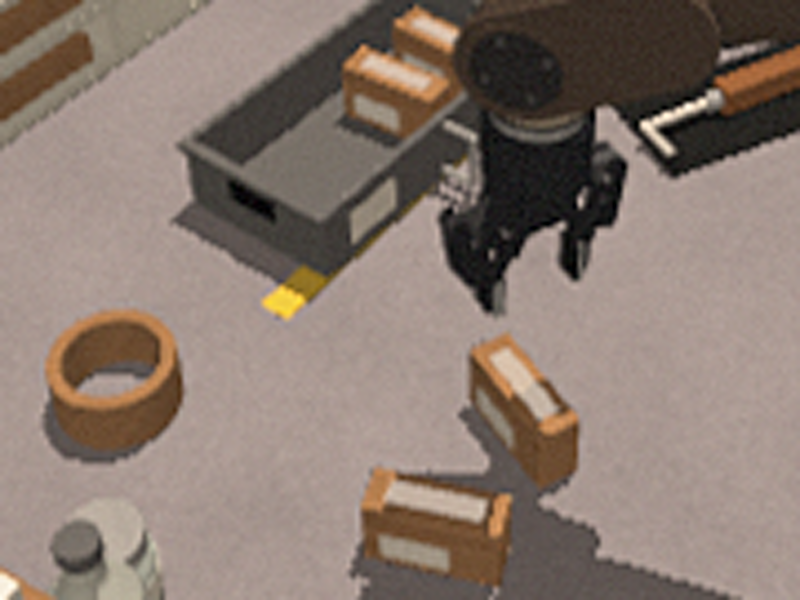

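```bash
python3 -m crank '-2 -2 55 0 0 0; 0 0 55 0 0 0; 0 0 0 0 0 0'; python3 -m crank '0 0 0 0 0 0; 0 0 0 0 0 0; 0 0 0 0 0 0; 0 0 0 0 0 0' -1 40; python3 -m crank '0 0 -60 0 0 0; 0 0 -50 0 0 0; 0 0 0 0 0 0';  python3 -c "
from h import *
rows([.6749,.0705,.132],-1.594,n=8)"
```

```text
time: 22.1
eef_pos: [0.3729, 0.2293, 0.0176]
tcp_rot: [-0.549, 0.836, -0.0, -0.003]
contact_force: [-0.8, 0.8, -0.1]
opening: 0.699
time: 22.6
eef_pos: [0.3788, 0.2322, 0.0243]
tcp_rot: [-0.55, 0.835, -0.002, 0.005]
contact_force: [0.5, -1.1, 7.1]
opening: 0.397
time: 22.98
eef_pos: [0.3786, 0.2327, 0.1367]
tcp_rot: [-0.55, 0.835, -0.003, 0.007]
contact_force: [0.1, 0.5, -2.1]
opening: 0.398
t 22.98 tcp [0.3786 0.2327 0.1367] yaw -1.977 tilt [ 0.015  0.004 -1.   ] q6 2.30 F [ 0.1  0.5 -2.1] op 0.40
8 rows, turn 0.383
4 -42 1 0 0 -0.048; 6 -42 1 0 0 -0.048; 8 -41 1 0 0 -0.048; 10 -41 1 0 0 -0.048; 12 -41 1 0 0 -0.048
14 -40 1 0 0 -0.048; 16 -39 1 0 0 -0.048; 18 -38 1 0 0 -0.048
```

```bash
python3 -m crank '4 -42 0 0 0 -0.048; 6 -42 0 0 0 -0.048; 8 -41 0 0 0 -0.048; 10 -41 0 0 0 -0.048; 12 -41 0 0 0 -0.048'; python3 -m crank '14 -40 0 0 0 -0.048; 16 -39 0 0 0 -0.048; 18 -38 0 0 0 -0.048; 0 0 0 0 0 0';  python3 -c "
from h import *
rows([.6749,.0705,.034],-1.594,n=3)"
```

```text
time: 23.6
eef_pos: [0.5604, 0.1291, 0.1303]
tcp_rot: [-0.646, 0.763, -0.0, 0.0]
contact_force: [0.0, 0.1, -1.3]
opening: 0.396
time: 24.1
eef_pos: [0.672, 0.0666, 0.1306]
tcp_rot: [-0.698, 0.716, -0.001, 0.001]
contact_force: [0.1, 0.7, -2.0]
opening: 0.398
t 24.10 tcp [0.672  0.0666 0.1306] yaw -1.596 tilt [ 0.002 -0.    -1.   ] q6 1.54 F [ 0.1  0.7 -2. ] op 0.40
3 rows, turn 0.002
-1 -1 32 0 0 0; -1 -1 32 0 0 0; -1 -1 32 0 0 0
```

```bash
python3 -m crank '-4 -3 40 0 0 0; 0 0 40 0 0 0; 0 0 16 0 0 0; 0 0 0 0 0 0'; python3 -c "
from h import *
plan([.6749,.0705,.032],-1.594)
shot('side','s15',(150,330,120,255))"
```

```text
time: 24.6
eef_pos: [0.673, 0.0727, 0.035]
tcp_rot: [-0.699, 0.715, -0.0, 0.0]
contact_force: [0.4, 0.1, -0.8]
opening: 0.394
t 24.60 tcp [0.673  0.0727 0.035 ] yaw -1.593 tilt [ 0.001  0.    -1.   ] q6 1.55 F [ 0.4  0.1 -0.8] op 0.39
 shift(tool now) mm [ 2.2 -2.   3. ] rot [-0.0005  0.0003  0.0006] -> yaw -1.594 min rows: shift 0.1 rot 0.0
```

View pics/s15.png

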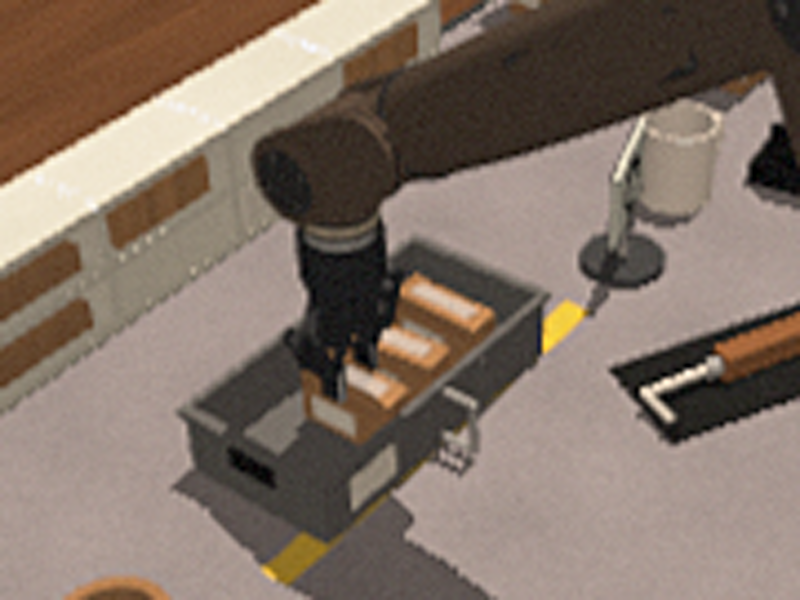

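Good. I release this pack and go for B.

```bash
python3 -m crank '2 -1 3 0 0 0; 0 0 0 0 0 0'; python3 -m crank '0 0 0 0 0 0; 0 0 0 0 0 0; 0 0 0 0 0 0' 0.2;  python3 -m crank '0 0 -50 0 0 0; 0 0 -50 0 0 0'; python3 -c "
from h import *
rows([.3652,.354,.13],-1.212,n=8)"
```

```text
time: 24.9
eef_pos: [0.677, 0.07, 0.0357]
tcp_rot: [-0.699, 0.715, -0.003, 0.003]
contact_force: [0.3, 0.2, -1.5]
opening: 0.399
time: 25.28
eef_pos: [0.6763, 0.0702, 0.0346]
tcp_rot: [-0.699, 0.715, -0.002, 0.002]
contact_force: [-0.6, -0.0, -0.8]
opening: 0.598
time: 25.52
eef_pos: [0.6748, 0.0702, 0.1343]
tcp_rot: [-0.699, 0.715, -0.001, 0.001]
contact_force: [0.8, -1.3, -0.1]
opening: 0.6
t 25.52 tcp [0.6748 0.0702 0.1343] yaw -1.594 tilt [ 0.003  0.    -1.   ] q6 1.55 F [ 0.8 -1.3 -0.1] op 0.60
8 rows, turn 0.382
-35 40 0 0 0 -0.048; -36 38 0 0 0 -0.048; -38 36 0 0 0 -0.048; -40 34 0 0 0 -0.048; -41 32 0 0 0 -0.048
-43 30 1 0 0 -0.048; -44 28 1 0 0 -0.048; -46 26 1 0 0 -0.048
```

```bash
python3 -m crank '-35 40 0 0 0 -0.048; -36 38 0 0 0 -0.048; -38 36 0 0 0 -0.048; -40 34 0 0 0 -0.048; -41 32 0 0 0 -0.048' 0.4; python3 -m crank '-43 30 0 0 0 -0.048; -44 28 0 0 0 -0.048; -46 26 0 0 0 -0.048; 0 0 0 0 0 0';  python3 -c "
from h import *
rows([.3652,.354,.020],-1.212)
shot('top','t16',(130,310,150,285)); shot('side','s16',(150,330,180,315))"
```

```text
time: 26.15
eef_pos: [0.4804, 0.2481, 0.1334]
tcp_rot: [0.78, -0.626, 0.002, -0.002]
contact_force: [0.3, 1.4, 0.3]
opening: 0.703
time: 26.65
eef_pos: [0.3632, 0.3551, 0.1326]
tcp_rot: [0.824, -0.566, 0.002, -0.001]
contact_force: [-0.1, 0.4, -1.0]
opening: 0.699
t 26.65 tcp [0.3632 0.3551 0.1326] yaw -1.204 tilt [ 0.005  0.    -1.   ] q6 1.78 F [-0.1  0.4 -1. ] op 0.70
2 rows, turn -0.008
1 0 56 -0.002 0 0.004; 1 -1 56 -0.002 0 0.004
```

View pics/t16.png

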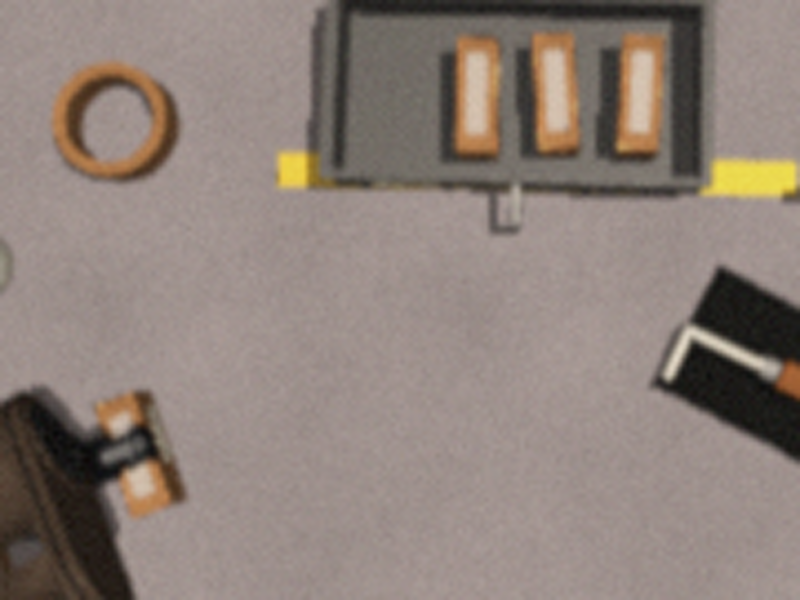

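View pics/s16.png

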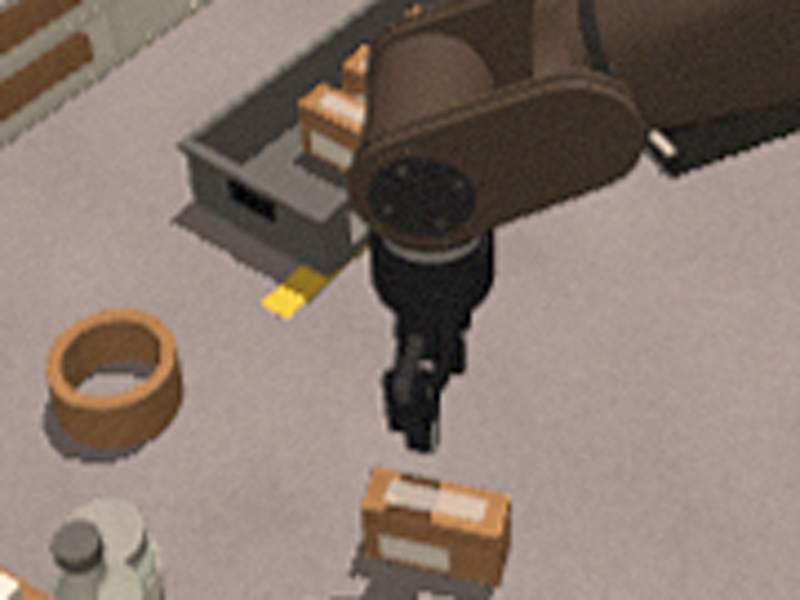

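```bash
python3 -m crank '1 0 55 0 0 0; 0 -1 55 0 0 0; 0 0 0 0 0 0'; python3 -m crank '0 0 0 0 0 0; 0 0 0 0 0 0; 0 0 0 0 0 0; 0 0 0 0 0 0' -1 40; python3 -m crank '0 0 -60 0 0 0; 0 0 -50 0 0 0; 0 0 0 0 0 0';  python3 -c "
from h import *
rows([.6765,.1404,.134],-1.594,n=8)"
```

```text
time: 27.12
eef_pos: [0.3649, 0.3495, 0.0181]
tcp_rot: [0.822, -0.57, -0.0, 0.004]
contact_force: [-0.0, -0.2, -0.0]
opening: 0.704
time: 27.62
eef_pos: [0.3698, 0.3541, 0.0254]
tcp_rot: [0.823, -0.568, 0.004, -0.004]
contact_force: [1.9, -0.1, 6.6]
opening: 0.401
time: 28.0
eef_pos: [0.3696, 0.3548, 0.1379]
tcp_rot: [0.823, -0.568, 0.004, -0.006]
contact_force: [0.6, 0.1, -2.6]
opening: 0.399
t 28.00 tcp [0.3696 0.3548 0.1379] yaw -1.209 tilt [ 0.014  0.006 -1.   ] q6 1.78 F [ 0.6  0.1 -2.6] op 0.40
8 rows, turn -0.385
39 -26 1 0 0 0.048; 37 -28 1 0 0 0.048; 36 -30 1 0 0 0.048; 34 -32 1 0 0 0.048; 33 -33 1 0 0 0.048
31 -35 1 0 0 0.048; 30 -36 1 0 0 0.048; 28 -38 1 0 0 0.048
```

```bash
python3 -m crank '39 -26 0 0 0 0.048; 37 -28 0 0 0 0.048; 36 -30 0 0 0 0.048; 34 -32 0 0 0 0.048; 33 -33 0 0 0 0.048'; python3 -m crank '31 -35 0 0 0 0.048; 30 -36 0 0 0 0.048; 28 -38 0 0 0 0.048; 0 0 0 0 0 0';  python3 -c "
from h import *
rows([.6765,.1404,.034],-1.594,n=3)"
```

```text
time: 28.62
eef_pos: [0.5576, 0.2176, 0.1311]
tcp_rot: [0.748, -0.664, 0.001, -0.0]
contact_force: [0.0, 0.7, -1.4]
opening: 0.399
time: 29.12
eef_pos: [0.6741, 0.1354, 0.1313]
tcp_rot: [-0.698, 0.716, -0.001, 0.0]
contact_force: [-0.3, 0.0, -1.2]
opening: 0.396
t 29.12 tcp [0.6741 0.1354 0.1313] yaw -1.597 tilt [ 0.002 -0.001 -1.   ] q6 1.65 F [-0.3  0.  -1.2] op 0.40
3 rows, turn 0.003
-2 -1 32 0 0 0; -2 -1 32 0 0 0; -2 -1 32 0 0 0
```

```bash
python3 -m crank '-3 -3 40 0 0 0; 0 0 40 0 0 0; 0 0 16 0 0 0; 0 0 0 0 0 0'; python3 -c "
from h import *
plan([.6765,.1404,.032],-1.594)
shot('side','s17',(150,330,120,255))"
```

```text
time: 29.62
eef_pos: [0.6748, 0.1413, 0.0358]
tcp_rot: [-0.699, 0.715, -0.0, 0.0]
contact_force: [0.5, -0.4, -1.2]
opening: 0.398
t 29.62 tcp [0.6748 0.1413 0.0358] yaw -1.593 tilt [ 0. -0. -1.] q6 1.65 F [ 0.5 -0.4 -1.2] op 0.40
 shift(tool now) mm [ 0.8 -1.7  3.8] rot [-0.0003 -0.0002  0.001 ] -> yaw -1.594 min rows: shift 0.1 rot 0.0
```

View pics/s17.png

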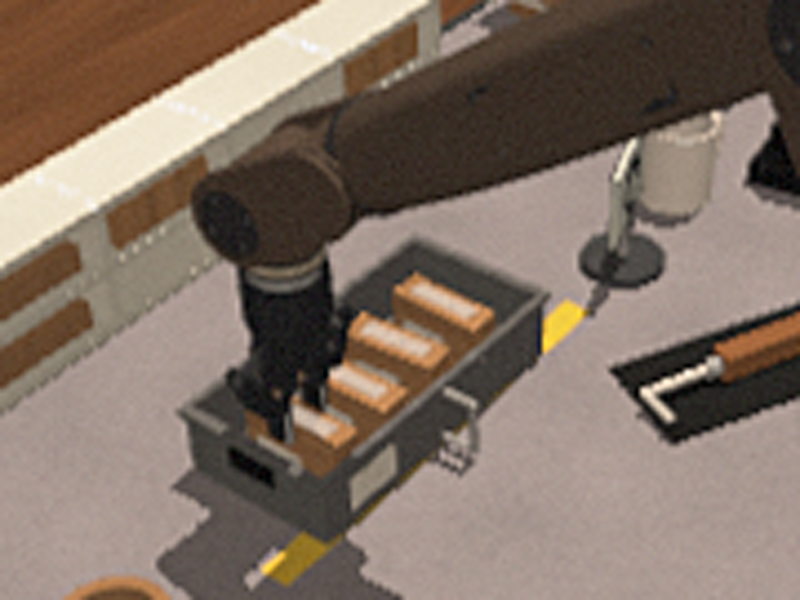

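```bash
python3 -m crank '1 -1 3 0 0 0; 0 0 0 0 0 0'; python3 -m crank '0 0 0 0 0 0; 0 0 0 0 0 0; 0 0 0 0 0 0' 0.2;  python3 -m crank '0 0 -50 0 0 0; 0 0 -50 0 0 0; 0 0 -50 0 0 0'; python3 -c "
from h import *
for n in ('top','side'):
    K,Rm,t=cal(n); print(n,-Rm.T@t)
rows([.6087,-.2983,.20],-2.827,n=9)"
```

```text
time: 29.92
eef_pos: [0.679, 0.1399, 0.0367]
tcp_rot: [-0.699, 0.715, -0.003, 0.003]
contact_force: [0.4, -0.2, -1.6]
opening: 0.403
time: 30.3
eef_pos: [0.6782, 0.1399, 0.0356]
tcp_rot: [-0.699, 0.715, -0.002, 0.002]
contact_force: [0.6, -1.3, -0.5]
opening: 0.598
time: 30.68
eef_pos: [0.677, 0.1398, 0.1867]
tcp_rot: [-0.699, 0.715, -0.002, 0.002]
contact_force: [0.7, 0.7, -0.0]
opening: 0.6
top [ 0.44086693 -0.00744664  1.37427684]
side [-0.04246611  0.87220383  0.97234226]
t 30.68 tcp [0.677  0.1398 0.1867] yaw -1.594 tilt [ 0.005  0.    -1.   ] q6 1.65 F [ 0.7  0.7 -0. ] op 0.60
9 rows, turn -1.233
49 6 -2 0 0 0.137; 49 0 -1 0 0 0.137; 49 -7 -1 0 0 0.137; 47 -14 -1 0 0 0.137; 45 -20 -1 0 0 0.137
42 -26 -1 0 0 0.137; 38 -31 -1 0 0 0.137; 33 -36 -1 0 0 0.137; 28 -40 -1 0 0 0.137
```

```bash
python3 -m crank '49 6 -2 0 0 0.137; 49 0 -1 0 0 0.137; 49 -7 -1 0 0 0.137; 47 -14 -1 0 0 0.137; 45 -20 -1 0 0 0.137' ; python3 -c "
from h import *
shot('top','t18',(130,310,120,255)); shot('side','s18',(150,330,120,255))
plan(None)"
```

```text
time: 31.3
eef_pos: [0.6397, -0.105, 0.1912]
tcp_rot: [-0.416, 0.909, -0.001, 0.002]
contact_force: [1.1, -1.2, 0.0]
opening: 0.6
t 31.40 tcp [ 0.6395 -0.1081  0.1913] yaw -2.285 tilt [ 0.005 -0.002 -1.   ] q6 1.96 F [ 0.3  1.3 -0.1] op 0.60
```

View pics/t18.png

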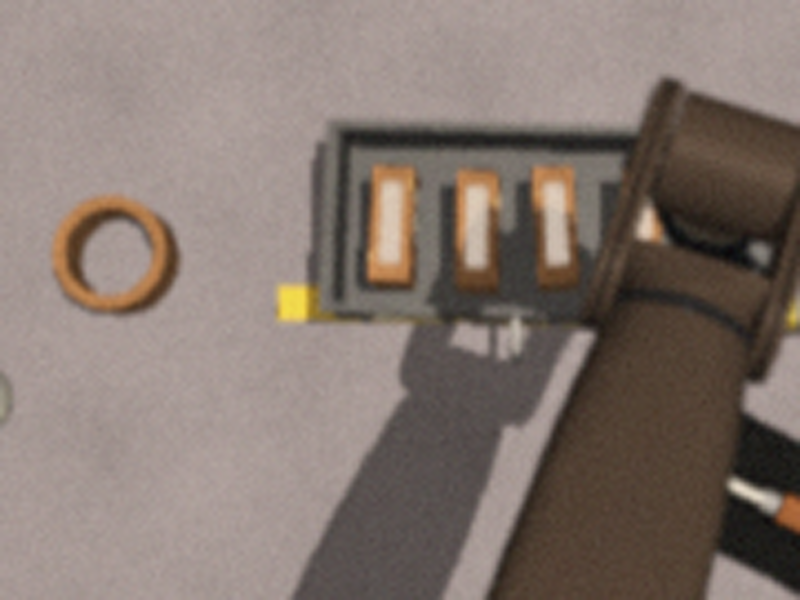

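View pics/s18.png

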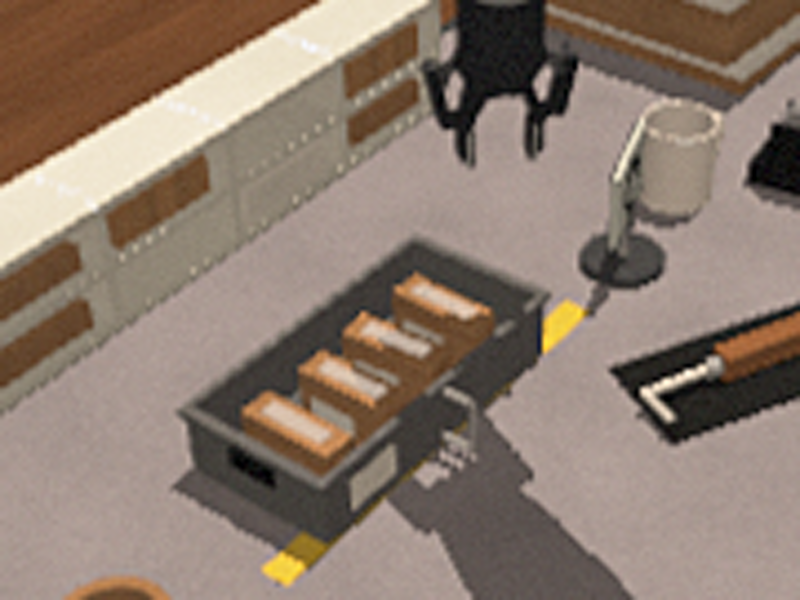

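```bash
python3 -c "
from h import *
rows([.6078,-.298,.19],-2.827,n=4)"
```

```text
t 31.40 tcp [ 0.6395 -0.1081  0.1913] yaw -2.285 tilt [ 0.005 -0.002 -1.   ] q6 1.96 F [ 0.3  1.3 -0.1] op 0.60
4 rows, turn -0.542
41 -25 0 0 0 0.135; 37 -30 0 0 0 0.135; 33 -35 0 0 0 0.135; 28 -39 0 0 0 0.135
```

```bash
python3 -m crank '41 -25 0 0 0 0.135; 37 -30 0 0 0 0.135; 33 -35 0 0 0 0.135; 28 -39 0 0 0 0.135; 0 0 0 0 0 0' ; python3 -c "
from h import *
rows([.6078,-.298,.117],-2.827,n=2)
shot('top','t19',(240,420,120,255)); shot('side','s19',(220,370,90,205))"
```

```text
time: 32.02
eef_pos: [0.6085, -0.2952, 0.1907]
tcp_rot: [-0.159, 0.987, -0.001, 0.003]
contact_force: [0.9, -0.3, 0.1]
opening: 0.599
t 32.02 tcp [ 0.6085 -0.2952  0.1907] yaw -2.822 tilt [ 0.005 -0.    -1.   ] q6 2.22 F [ 0.9 -0.3  0.1] op 0.60
2 rows, turn -0.005
1 -1 37 0 0.002 0.003; 1 -1 37 0 0.002 0.003
```

View pics/s19.png

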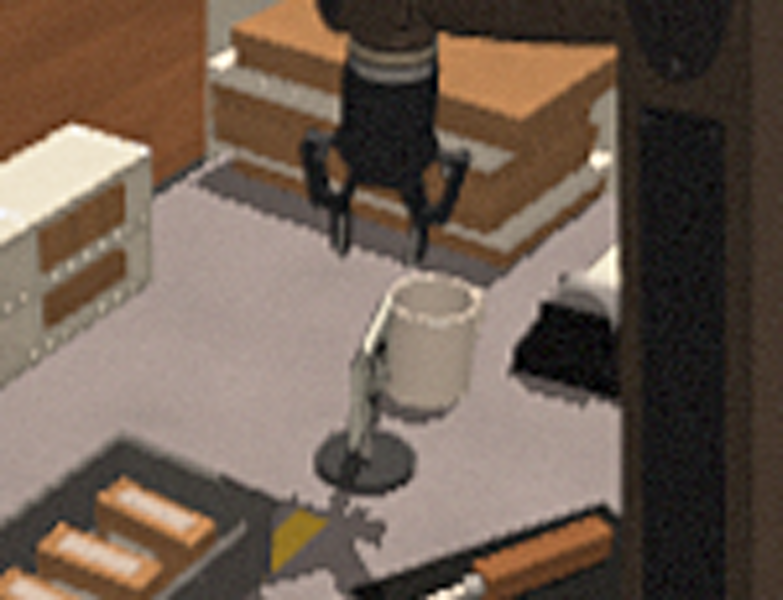

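View pics/t19.png

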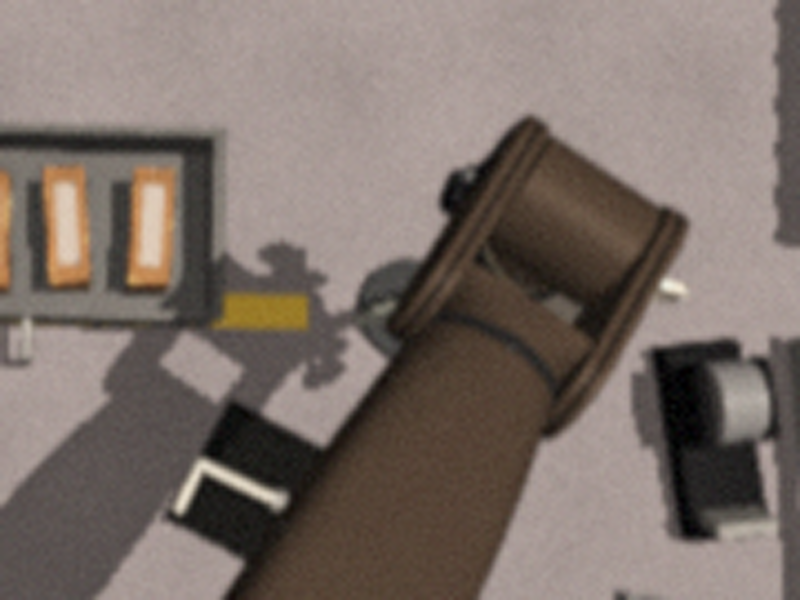

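```bash
python3 -m crank '1 -1 37 0 0 0; 0 -1 36 0 0 0; 0 0 0 0 0 0'; python3 -m crank '0 0 0 0 0 0; 0 0 0 0 0 0; 0 0 0 0 0 0; 0 0 0 0 0 0; 0 0 0 0 0 0' -1 25; python3 -c "
from h import *
plan([.6078,-.298,.117],-2.827)
print(readout.get_state()['wrist_torque'])
shot('side','s20',(220,370,90,205))"
```

```text
time: 32.5
eef_pos: [0.6073, -0.2914, 0.1136]
tcp_rot: [-0.162, 0.987, 0.003, -0.0]
contact_force: [-0.4, 0.1, -0.6]
opening: 0.603
time: 33.12
eef_pos: [0.6095, -0.2956, 0.1204]
tcp_rot: [-0.161, 0.987, -0.001, 0.003]
contact_force: [-3.1, 0.7, 6.8]
opening: 0.103
t 33.12 tcp [ 0.6095 -0.2956  0.1204] yaw -2.819 tilt [ 0.006 -0.001 -1.   ] q6 2.22 F [-3.1  0.7  6.8] op 0.10
 shift(tool now) mm [ 2.4 -1.7  3.4] rot [-0.0034  0.0056  0.0082] -> yaw -2.827 min rows: shift 0.1 rot 0.1
[ 0.16161548  0.6320756  -0.05073011]
```

View pics/s20.png

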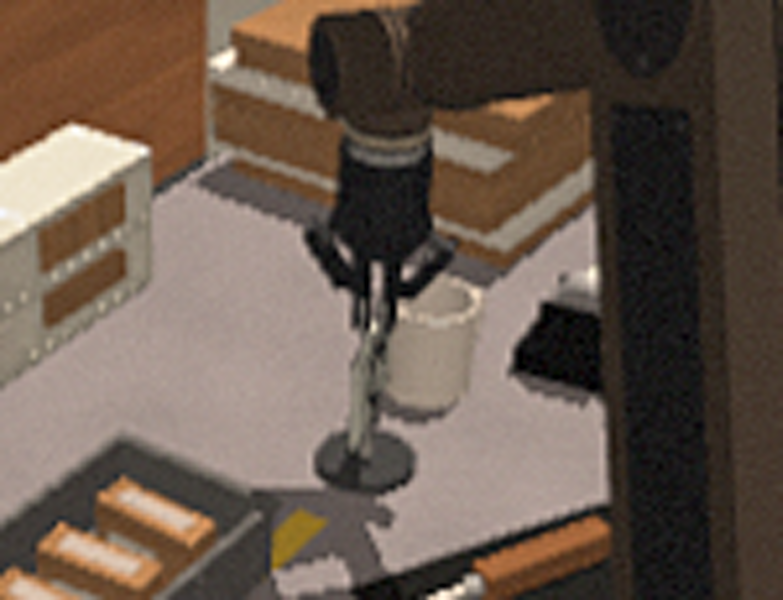

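```bash
python3 -m crank '0 -2 0 0 0 -0.15; 0 0 0 0 0 -0.18; 0 0 0 0 0 -0.18'; python3 -c "
from h import *
plan(None); print(readout.get_state()['wrist_torque'])"
```

```text
time: 33.55
eef_pos: [0.6083, -0.2964, 0.1203]
tcp_rot: [-0.407, 0.913, 0.001, 0.001]
contact_force: [-11.4, 3.3, 9.2]
opening: 0.1
t 33.55 tcp [ 0.6083 -0.2964  0.1203] yaw -2.303 tilt [ 0.001  0.001 -1.   ] q6 1.70 F [-11.4   3.3   9.2] op 0.10
[ 0.51748847  1.58384719 -0.11777031]
```

```bash
python3 -m crank '1 3 0 0 0 -0.1; 0 0 0 0 0 -0.18; 0 0 0 0 0 -0.18'; python3 -c "
from h import *
plan(None); print(readout.get_state()['wrist_torque'])"
```

```text
time: 33.92
eef_pos: [0.6075, -0.2975, 0.1204]
tcp_rot: [-0.605, 0.797, -0.004, 0.002]
contact_force: [-2.4, -3.8, 4.0]
opening: 0.097
t 33.92 tcp [ 0.6075 -0.2975  0.1204] yaw -1.843 tilt [ 0.008 -0.004 -1.   ] q6 1.24 F [-2.4 -3.8  4. ] op 0.10
[-0.45031099  0.43961238 -0.04991057]
```

```bash
python3 -m crank '1 0 0 0 0 -0.18; 0 0 0 0 0 -0.18; 0 0 0 0 0 -0.18'; python3 -c "
from h import *
plan(None); print(readout.get_state()['wrist_torque'])"; python3 -m crank '0 0 0 0 0 -0.18; 0 0 0 0 0 -0.18'; python3 -c "
from h import *
plan(None); print(readout.get_state()['wrist_torque'])"
```

```text
time: 34.3
eef_pos: [0.6075, -0.2991, 0.1204]
tcp_rot: [0.795, -0.606, 0.005, -0.0]
contact_force: [-0.7, -4.9, 3.8]
opening: 0.1
t 34.30 tcp [ 0.6075 -0.2991  0.1204] yaw -1.303 tilt [ 0.009 -0.006 -1.   ] q6 0.70 F [-0.7 -4.9  3.8] op 0.10
[-0.73350104  0.26410552 -0.0835479 ]
time: 34.55
eef_pos: [0.6079, -0.3, 0.1205]
tcp_rot: [0.891, -0.454, 0.006, 0.001]
contact_force: [0.6, -6.2, 2.5]
opening: 0.097
t 34.55 tcp [ 0.6079 -0.3     0.1205] yaw -0.943 tilt [ 0.01  -0.008 -1.   ] q6 0.34 F [ 0.6 -6.2  2.5] op 0.10
[-0.98341728 -0.06122555 -0.14376229]
```

```bash
python3 -m crank '2 1 0 0 0 -0.18; 0 0 0 0 0 -0.18; 0 0 0 0 0 -0.18'; python3 -c "
from h import *
plan(None); print(readout.get_state()['wrist_torque'])"; python3 -m crank '0 0 0 0 0 -0.18; 0 0 0 0 0 -0.18;0 0 0 0 0 -0.16'; python3 -c "
from h import *
plan(None); print(readout.get_state()['wrist_torque'])"
```

```text
time: 34.92
eef_pos: [0.6091, -0.3011, 0.1205]
tcp_rot: [0.98, -0.2, 0.006, 0.002]
contact_force: [1.9, -3.7, 2.2]
opening: 0.096
t 34.92 tcp [ 0.6091 -0.3011  0.1205] yaw -0.404 tilt [ 0.012 -0.006 -1.   ] q6 -0.21 F [ 1.9 -3.7  2.2] op 0.10
[-0.56271794 -0.42094663 -0.12597642]
time: 35.3
eef_pos: [0.6105, -0.3014, 0.1205]
tcp_rot: [0.998, 0.058, 0.008, 0.004]
contact_force: [5.1, -4.2, -0.7]
opening: 0.098
t 35.30 tcp [ 0.6105 -0.3014  0.1205] yaw 0.115 tilt [ 0.016 -0.007 -1.   ] q6 -0.73 F [ 5.1 -4.2 -0.7] op 0.10
[-0.6180577  -0.94596673 -0.31847721]
```

```bash
python3 -m crank '2 2 0 0 0 -0.08; 0 0 0 0 0 0'; python3 -c "
from h import *
plan(None); print(readout.get_state()['wrist_torque'])"; python3 -m crank '0 0 0 0 0 -0.08; 0 0 0 0 0 0'; python3 -c "
from h import *
plan(None); print(readout.get_state()['wrist_torque'])
shot('side','s21',(220,370,90,205)); shot('top','t21',(290,400,140,220))"
```

```text
time: 35.55
eef_pos: [0.6105, -0.3014, 0.1204]
tcp_rot: [0.996, 0.094, 0.005, 0.001]
contact_force: [-0.6, 0.3, 4.7]
opening: 0.1
t 35.55 tcp [ 0.6105 -0.3014  0.1204] yaw 0.189 tilt [ 0.009 -0.001 -1.   ] q6 -0.80 F [-0.6  0.3  4.7] op 0.10
[ 0.05029404  0.19620239 -0.525233  ]
time: 35.8
eef_pos: [0.6105, -0.3014, 0.1203]
tcp_rot: [0.991, 0.133, 0.005, 0.001]
contact_force: [-0.8, 0.4, 5.8]
opening: 0.101
t 35.80 tcp [ 0.6105 -0.3014  0.1203] yaw 0.267 tilt [ 0.01  -0.002 -1.   ] q6 -0.88 F [-0.8  0.4  5.8] op 0.10
[ 0.04525692  0.12086474 -0.69482932]
```

View pics/s21.png

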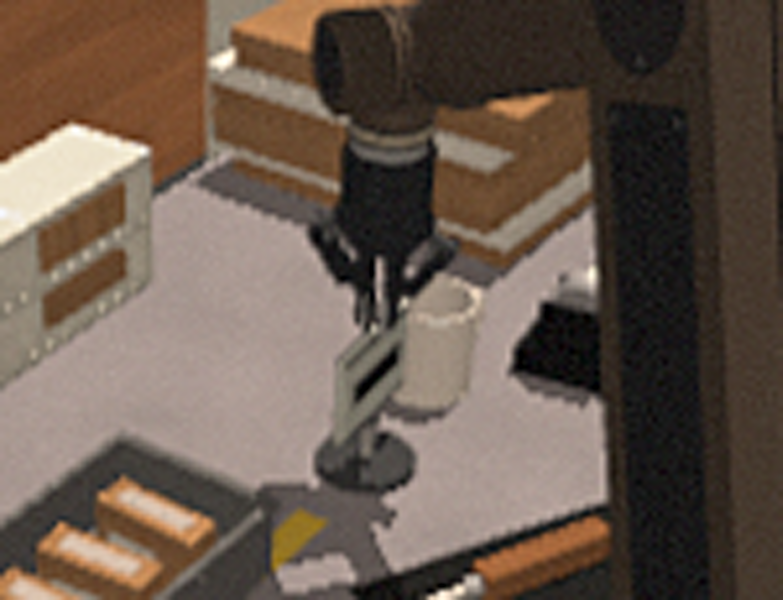

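```bash
python3 -m crank '0 0 0 0 0 0; 0 0 0 0 0 0; 0 0 0 0 0 0' 0.3; python3 -m crank '0 0 -50 0 0 0; 0 0 -50 0 0 0; -60 0 0 0 0 0; -60 0 0 0 0 0;-60 0 0 0 0 0';python3 -c "
from h import *
plan(None)
shot('side','s22',(220,370,90,205)); shot('top','t22',(240,420,120,255))"
```

```text
time: 36.28
eef_pos: [0.6089, -0.3003, 0.1171]
tcp_rot: [0.991, 0.135, 0.002, 0.0]
contact_force: [-0.4, 0.2, -0.6]
opening: 0.653
time: 36.9
eef_pos: [0.4336, -0.3489, 0.2167]
tcp_rot: [0.991, 0.136, 0.002, 0.001]
contact_force: [-0.2, -1.1, 0.4]
opening: 0.649
t 36.90 tcp [ 0.4336 -0.3489  0.2167] yaw 0.272 tilt [ 0.005 -0.001 -1.   ] q6 -1.13 F [-0.2 -1.1  0.4] op 0.65
```

View pics/s22.png

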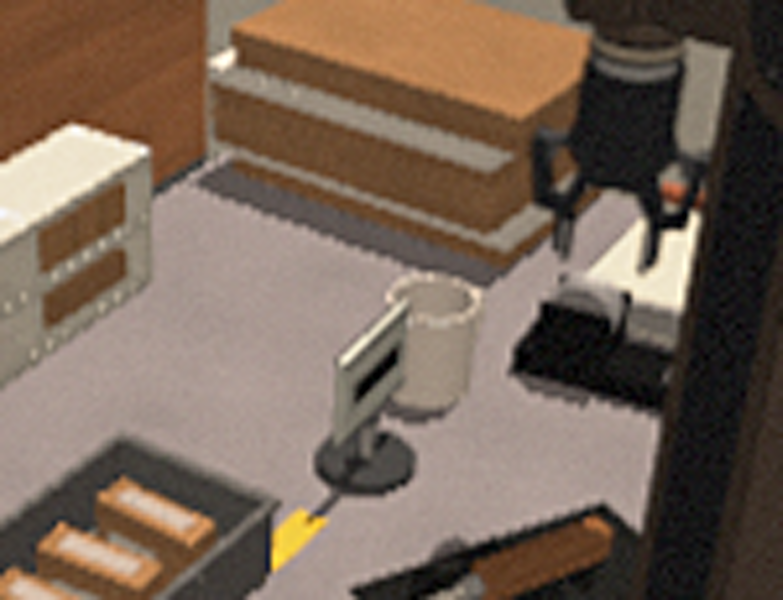

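View pics/t22.png

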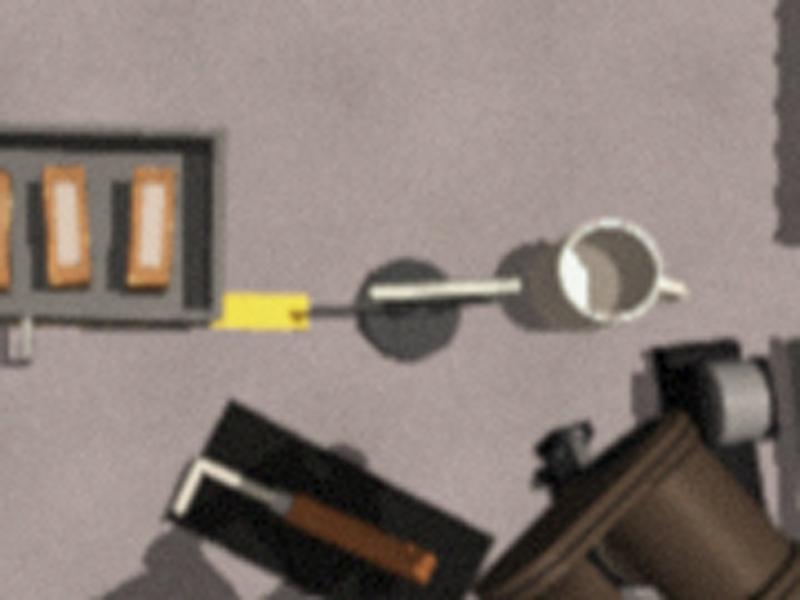

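```bash
python3 -m crank '-20 50 0 0 0 0; -20 50 0 0 0 0; 0 0 0 0 0 0; 0 0 0 0 0 0';python3 -c "
from tote import *
plan(None)
im=shot('top','t23'); shot('side','s23')
hsv=cv2.cvtColor(im,cv2.COLOR_RGB2HSV)
o=((hsv[...,0]<18)&(hsv[...,1]>90)&(hsv[...,2]>70)).astype(np.uint8)
o=cv2.morphologyEx(o,cv2.MORPH_CLOSE,np.ones((3,3)))
for c in cv2.findContours(o,cv2.RETR_EXTERNAL,cv2.CHAIN_APPROX_NONE)[0]:
    a=cv2.contourArea(c)
    if 80<a<700:
        (m,sz,an)=cv2.minAreaRect(c)
        print(np.round(m,1),np.round(sz,1),unproj('top',m,.065)[0,:2].round(3),unproj('top',m,.033)[0,:2].round(3))
"
```

```text
time: 37.5
eef_pos: [0.4238, -0.4553, 0.2162]
tcp_rot: [0.991, 0.135, 0.002, -0.0]
contact_force: [-0.3, 0.7, 0.1]
opening: 0.652
t 37.50 tcp [ 0.4238 -0.4553  0.2162] yaw 0.271 tilt [ 0.005  0.001 -1.   ] q6 -1.26 F [-0.3  0.7  0.1] op 0.65
[263.5 331.6] [34.1 17. ] [ 0.085 -0.032] [ 0.077 -0.032]
[ 70. 333.] [100.   6.] [0.073 0.668] [0.064 0.684]
[320.4 240.7] [34.4  7.2] [ 0.41  -0.241] [ 0.409 -0.246]
[155.5 176.5] [25. 27.] [0.647 0.379] [0.652 0.389]
[273. 171.] [26. 10.] [ 0.669 -0.066] [ 0.675 -0.068]
[237.  171.5] [27. 10.] [0.667 0.07 ] [0.673 0.072]
[254.4 170.5] [27.4 10. ] [0.671 0.004] [0.677 0.004]
[217.5 170.5] [27. 11.] [0.671 0.144] [0.676 0.148]
```

View pics/t23.png

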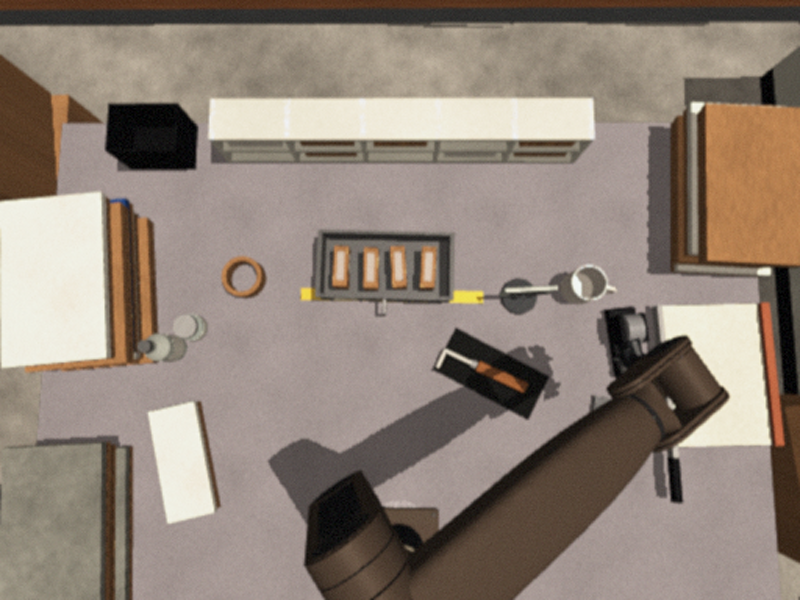

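View pics/s23.png

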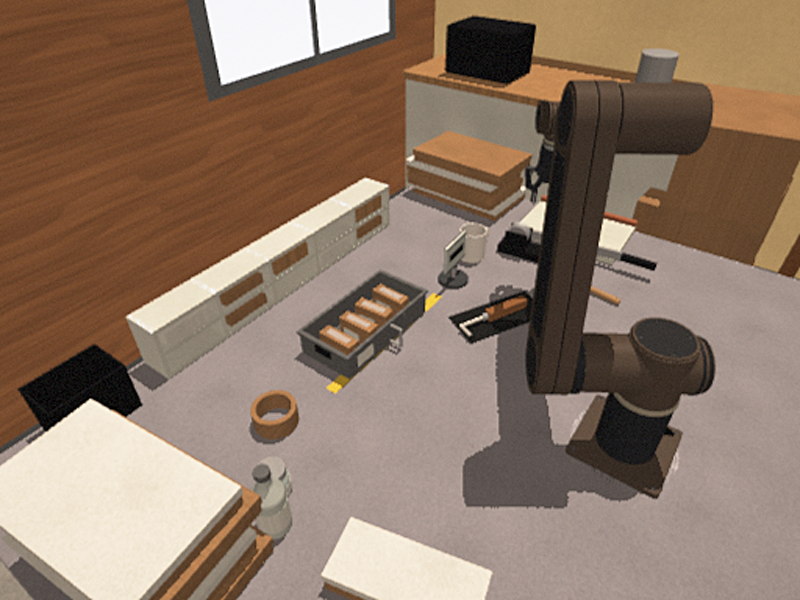

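```bash
python3 -c "
from h import *
print(ctrl.sign_off())"
```

```text
the job is handed in; nothing more can be done
None
```

I finished the job and handed it in at about 37.5 s of the 208 s. No verdict came back.

**Tote:** I drew it forward with the hook. Its front wall ended about 15 mm nearer to the robot than the tape's middle, fitted from both cameras right after the pull. The last pictures show it still flat and in the same place.

**Packs:** All four stand upright in the tote, at about y = 0.15, 0.07, 0.00 and −0.07 m. None are left on the bench.

**Hook:** It is back on its mat, with the handle's middle at about (0.41, −0.25) m, roughly 2 cm from the mat's middle.

**Sign:** I turned it anticlockwise only after the packs were in. The near side now shows the bar, so the ring looks to the far side.
- **Turn angle:** the top pictures give a turn of only about 2.88 rad, less than pi.
- **Stop:** over the last part of the turn the wrist torque rose to about 0.7 Nm, with almost no sideways force, and the board stopped following the jaws. I took that as the stop, meaning the sign began roughly 0.26 rad from zero. I did not grip it again to check.

**Bystanders and robot:** The bystanders look unmoved in the last pictures. The arm is clear of everything, with a contact force near zero.

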